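# Cross-stack cast alloy sample ingots on the stacking block

## Task

Stack the cast sample ingots on the blue block in two flat, level layers. First turn the aluminium ingot upside down (narrow face down) and lay it on the free half of the block snug alongside the steel ingot, ends even; then lay the brass ingot crosswise on top with its wide face down over one half of that layer, and finally the copper ingot, narrow face down, snug alongside the brass one so the two cover the layer. Set the ingots down rather than dropping them, and leave the bottle, beaker and jar where they are.

Things in the scene. Friction and masses are not known exactly. Their poses are not given: they have to be found in the camera images.
- block: Blue plastic stacking block fixed to the bench, 96 mm (its x) by 52 mm (its y) by 15 mm high; origin at the centre of its underside, z up. Its x points to the robot's left, give or take 17 degrees. Ingots lie across it along its y and overhang it by 7 mm at each end, leaving room for fingertips.
- steel_ingot: Dark steel ingot, 0.58 kg: tapered bar 66 mm long (y), 34 mm high (z), origin at its centre. Bottom face 38 mm wide (x), top face 28 mm wide with a thin dark bar; both long sides slope 8.4 deg, ends are square. z points from wide to narrow face. Starts loose on the block, wide face down, lying along block y, centre at block x +16.5 mm, 32 mm above the bench.
- alu_ingot: Pale aluminium ingot, 0.17-0.26 kg, same shape and axes as steel_ingot. Starts on the bench wide face down, left or right of the block; z must end pointing down. Nested, centres are 33 mm apart. On a sloping side its centre is 16.3 mm up; wide face to side is a roll of 98.4 deg about y, side to narrow face 81.6 deg. Can be gripped end to end.
- brass_ingot: Yellow brass ingot, 0.53-0.68 kg, same shape and axes as steel_ingot. Starts on the bench wide face down, on the other side of the block from the aluminium one; z points up at the start and in the stack. In the stack its centre is 34 mm above those of the lower layer (66 mm above the bench).
- copper_ingot: Orange copper ingot, 0.56-0.73 kg, same shape as steel_ingot but its z points from the NARROW to the WIDE face: up at the start and in the stack. Starts on the bench beyond the block, already narrow face down (dark bar hidden underneath). Nested beside the brass one, their centres are 33 mm apart.
- bottle: Bystander: amber reagent bottle, 52 mm across, 110 mm high; origin at the centre of its underside.
- beaker: Bystander: glass beaker, 70 mm across, 85 mm high; origin at the centre of its underside.
- jar: Bystander: white jar with a blue cap, 64 mm across, 70 mm high; origin at the centre of its underside.

How it is judged:
By the outcome, as a careful person would: the job done as asked, in the order asked, and still so for the second after the job is handed in, with the robot touching nothing.
It also fails if it takes over 72 s, if anything falls off the work surface, if the arm or the gripper's body presses on something with over 40 N, if the wrist force passes 120 N, or if a joint passes its speed limit or range.

## Robot

A 6-joint arm with a two-finger parallel gripper is mounted at the origin on the work surface. World frame = base frame: x ahead of the robot, y to its left, z up, the work surface at z = 0. Lengths are in m, angles in rad, forces in N, time in s.
With the tool pointing down it reaches from about 0.375 to 0.9 m from the base axis. Payload 3.1 kg.
Tool frame: the origin (TCP) lies on the centre line of the jaws, within the pads' length; the fingertips stand 14 mm ahead of it and the grasp point (between the pads) lies 5 mm behind it; x points along the fingers, y is the direction in which the jaws open and shut, and the axes are right-handed (so a half turn about x gives the same grasp; the last joint's range is limited). The gripper opens to 87 mm and grips with 3 to 60 N. Pads are 19 mm wide; open, the fingers measure 117 mm over their backs; the gripper's body (75 mm by 190 mm) begins 51 mm behind the grasp point.
Start: joints at [-1.317, 0.527, 1.433, -0, 1.181, -0.178], TCP at [0.262, -0.568, 0.201] pointing down, gripper open.
Joint ranges: [-3.08, 3.08], [-0.75, 2.2], [0.22, 2.44], [-1.43, 4.57], [0, 2.65], [-2.85, 2.85]. Speed limits (rad/s): [2.79, 2.79, 3.14, 3.14, 3.14, 3.14].

## Interface

Orientations are given as a unit quaternion [x, y, z, w].
In Python, from workcell import robot gives the robot as it stands. The module is installed in compiled form; this text tells all that it offers.
- The arm moves only by the tool arm_command, never from a script. Its argument "motion" is one flat list of numbers, 5 for each row, row after row: the closure, from -1 (fully open) to 1 (shut), then the shift along the tool's x, y, z in mm, then the turn about the tool's x in degrees. A call has 1 to 5 rows; each row shifts and turns the commanded pose from where the row before left it, along the tool's axes as they then stand; what a row does not reach is not made up. A row lasts 1/10 s, in which the tool goes at most 50 mm and 8.59 degrees, less where a joint would pass 70% of its speed; a pose out of reach is approached as far as the arm can. A call is refused whole if a number of a shift passes 50 or a number of a turn 8.59, either way. A call with a gripper value outside its range is refused whole. The fingers move at their own pace and stop on an object; "squeeze" is the grip in N (left out, the last holds). Time passes only in rows, so rows that do not move let the fingers close. It gives the time, the measured TCP pose, the force and the opening at its end, in the units of the state.
- robot.state(): the state, without advancing time (a new reading comes with each control period).
- robot.grab_frame(name): name is "side" or "top" or "wrist"; returns a dict with "frame" (400x640x3 uint8, red, green, blue), "fx", "fy", "cx", "cy" (pixels), "rvec" (rotation vector, rad) and "tvec" (3), from world to camera coordinates, as OpenCV has them. Camera axes: x right, y down, z forward; pixel columns grow to the right and rows downward; lengths in m; the calibration is good to about 2 mm. A picture is of the moment at which its call begins. There is no depth.
- robot.hand_in(): hands the job in, once; it reports no verdict.
The state is a dict: "time_s": time; "qpos": joint angles; "dq": joint speeds; "effort": joint torques, N m; "eef_pos": TCP position; "tool_rot": TCP orientation; "ft_force": force on the tool from outside, world axes, zero at the start; "moment": the same for the moment, N m; "gripper_width": finger opening in m.
Only numpy, scipy, OpenCV 4.12 (cv2) and the standard library are available. Lean on these libraries where they do the work, as an engineer would, in place of code of your own. Each camera call takes 0.05 s, during which the arm holds its last target.

## Working session

There is one attempt and no reset: what is moved stays moved. The work goes in short steps, Python scripts to look and compute and a tool call to move; the robot and the scene stay as the last step left them, time stands still between calls to the robot, and variables do not carry over. Pictures are saved under pics/ and viewed, and the job is handed in when it is done.

Besides the shell and the picture viewer there is one more tool, called after ">>>" as name(argument=value, ...) on one line, values as JSON. arm_command: Moves the arm, as the interface text tells. Its arguments: {"type":"object","properties":{"motion":{"type":"array"},"squeeze":{"type":"number"}},"required":["motion"]}

```bash
mkdir -p pics; cat > h.py <<'E'
import numpy as np, cv2
from scipy.spatial.transform import Rotation as R
from workcell import robot
def grab(n,save=None):
    f=robot.grab_frame(n)
    if save: cv2.imwrite('pics/'+save,f['frame'][:,:,::-1])
    return f
def cam(f):
    M=cv2.Rodrigues(np.array(f['rvec'],float))[0]; t=np.array(f['tvec'],float).ravel()
    return M,t
def ray(f,u,v,z):
    M,t=cam(f); d=M.T@np.array([(u-f['cx'])/f['fx'],(v-f['cy'])/f['fy'],1]); o=-M.T@t
    return o+d*(z-o[2])/d[2]
def proj(f,p):
    M,t=cam(f); c=M@np.array(p,float)+t
    return np.array([f['fx']*c[0]/c[2]+f['cx'],f['fy']*c[1]/c[2]+f['cy']])
E
python3 - <<'E'
from h import *
s=robot.state(); print(s)
for n in ['top','side','wrist']:
    f=grab(n,n+'0.png'); M,t=cam(f); print(n,-M.T@t,f['fx'])
E
```

```text
{'time_s': 0.0, 'qpos': array([-1.31752491e+00,  5.28469952e-01,  1.43393635e+00,  4.68608272e-06,
        1.18135387e+00, -1.78457692e-01]), 'dq': array([ 1.41520672e-03, -9.48963025e-04, -8.05406311e-05, -7.82447690e-04,
        1.68756677e-03,  4.04025586e-04]), 'effort': array([ 3.70710786e-04, -4.40042388e+01, -1.76593190e+01,  6.32211403e-02,
        5.83368691e-02, -1.79822982e-04]), 'eef_pos': array([ 0.26137811, -0.56685494,  0.19985851]), 'tool_rot': array([-0.69066855, -0.15222176,  0.69072281, -0.15069005]), 'ft_force': array([ 0.38628506, -0.00766056, -0.02912321]), 'moment': array([ 0.00497888, -0.01502248,  0.05044547]), 'gripper_width': 0.0872637552455712}
top [0.53184503 0.00403916 1.30631103] 471.6671340000294
side [-0.01610294  0.98574304  0.7552697 ] 428.2277171082942
wrist [ 0.33195231 -0.53398782  0.38460724] 316.85363902122145
```

View pics/top0.png

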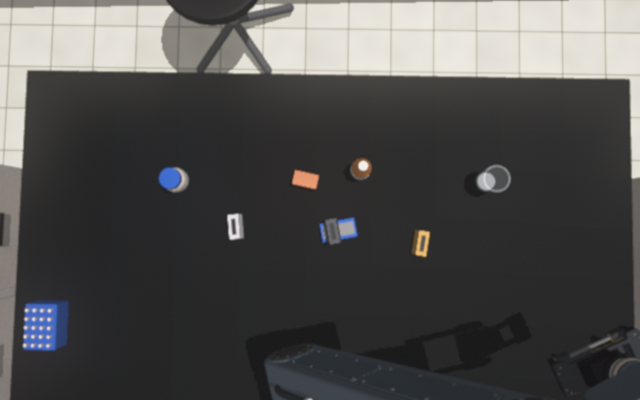

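View pics/side0.png

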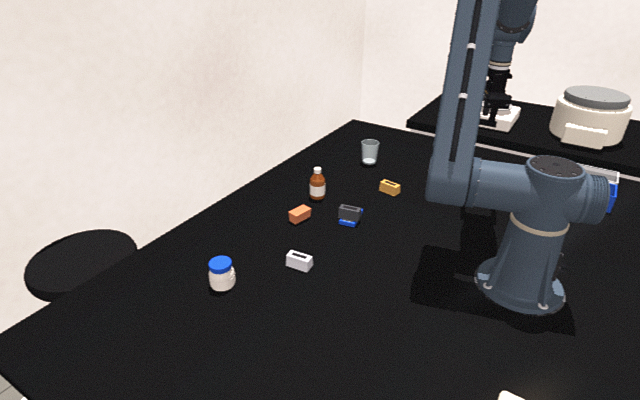

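View pics/wrist0.png

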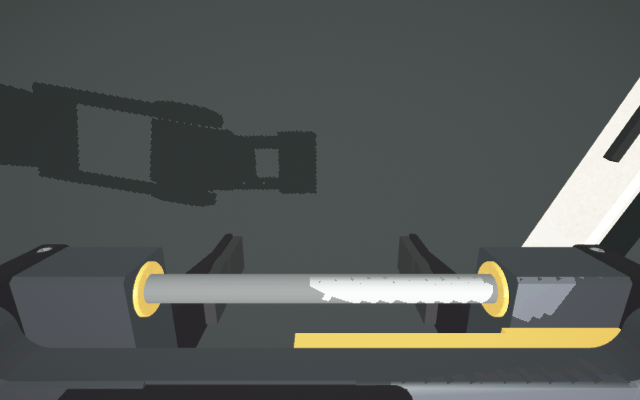

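The top view shows aluminium at about (235,227), the block and steel at (338,230), brass at (422,243), copper at (305,179), the bottle at (361,168), the beaker at (495,180) and the jar at (174,180). The side view shows the same layout, and the wrist view shows only bench.

```bash
python3 - <<'E'
from h import *
s=robot.state(); Rm=R.from_quat(s['tool_rot']).as_matrix(); print(Rm.round(3))
f=grab('top'); im=cv2.imread('pics/top0.png'); hsv=cv2.cvtColor(im,cv2.COLOR_BGR2HSV)
for n,(u,v),z in [('alu',(235,227),.034),('steel',(333,231),.049),('block',(338,230),.015),('brass',(422,243),.034),('cu',(305,179),.034),('bottle',(361,168),.1)]:
    print(n,ray(f,u,v,z).round(3))
W=grab('wrist'); M,t=cam(W); o=-M.T@t
print('cam in tool',Rm.T@(o-s['eef_pos']),'\n',(Rm.T@M.T).round(3))
E
```

```text
[[-0.     0.419 -0.908]
 [ 0.002 -0.908 -0.419]
 [-1.    -0.002 -0.   ]]
alu [0.522 0.239 0.034]
steel [ 0.516 -0.025  0.049]
block [ 0.518 -0.039  0.015]
brass [ 0.488 -0.264  0.034]
cu [0.655 0.053 0.034]
bottle [ 0.679 -0.093  0.1  ]
cam in tool [-0.18474465 -0.00068088 -0.07789598] 
 [[-0.001 -0.283  0.959]
 [ 1.    -0.001  0.001]
 [ 0.001  0.959  0.283]]
```

```bash
cat >> h.py <<'E'
def pose():
    s=robot.state(); Rm=R.from_quat(s['tool_rot']).as_matrix()
    return np.array(s['eef_pos']),Rm,np.degrees(np.arctan2(Rm[1,1],Rm[0,1])),s
def go(tgt,ang=None,n=None):
    """print rows: n rows, constant turn; shift in tool axes at row start, (yaw-only model)"""
    p,Rm,a,s=pose(); d=np.array(tgt)-p
    da=0 if ang is None else -((ang-a+90)%180-90)   # turn about tool x (down); half turn same grasp
    if n is None: n=int(max(np.ceil(np.abs(d).max()/.045),np.ceil(abs(da)/8.5),1))
    rows=[]
    for k in range(n):
        ak=np.radians(a-da*k/n); y=np.array([np.cos(ak),np.sin(ak),0]); x=np.array([0,0,-1.]); z=np.cross(x,y)
        rows.append([d@x/n*1e3,d@y/n*1e3,d@z/n*1e3,da/n])
    print('t',round(s['time_s'],2),'pos',p.round(4),'ang',round(a,2),'w',round(s['gripper_width'],4),'F',np.round(s['ft_force'],1))
    for r in rows: print(np.round(r,1).tolist())
E
python3 -c "
from h import *
go([.47,0,.25],-90)"
```

```text
t 0.25 pos [ 0.2615 -0.5673  0.2004] ang -65.26 w 0.0869 F [-0.   0.3 -0.7]
[-3.8, -32.9, -32.8, 1.9]
[-3.8, -34.0, -31.7, 1.9]
[-3.8, -35.0, -30.6, 1.9]
[-3.8, -36.0, -29.4, 1.9]
[-3.8, -37.0, -28.2, 1.9]
[-3.8, -37.9, -26.9, 1.9]
[-3.8, -38.8, -25.7, 1.9]
[-3.8, -39.6, -24.4, 1.9]
[-3.8, -40.4, -23.0, 1.9]
[-3.8, -41.1, -21.7, 1.9]
[-3.8, -41.8, -20.3, 1.9]
[-3.8, -42.5, -18.9, 1.9]
[-3.8, -43.1, -17.5, 1.9]
```

>>> arm_command(motion=[-1,-4,-33,-33,2,-1,-4,-34,-32,2,-1,-4,-35,-31,2,-1,-4,-36,-29,2,-1,-4,-37,-28,2])

```text
time_s: 0.75
eef_pos: [0.3431, -0.3477, 0.221]
tool_rot: [0.701, 0.09, -0.701, 0.09]
ft_force: [0.7, -0.0, -0.1]
gripper_width: 0.087
```

>>> arm_command(motion=[-1,-4,-38,-27,2,-1,-4,-39,-26,2,-1,-4,-40,-24,2,-1,-4,-40,-23,2,-1,-4,-41,-22,2])

```text
time_s: 1.25
eef_pos: [0.4261, -0.1302, 0.2412]
tool_rot: [0.707, 0.028, -0.706, 0.029]
ft_force: [0.9, -0.9, -0.1]
gripper_width: 0.087
```

>>> arm_command(motion=[-1,-4,-42,-20,2,-1,-4,-42,-19,2,-1,-4,-43,-17,1,-1,0,0,0,0,-1,0,0,0,0])

```text
time_s: 1.75
eef_pos: [0.4756, -0.0014, 0.2528]
tool_rot: [-0.707, 0.001, 0.707, 0.0]
ft_force: [-0.5, -0.7, 0.2]
gripper_width: 0.0867
```

```bash
python3 -c "
from h import *
go([.47,0,.25],-90); grab('wrist','w1.png'); grab('top','t1.png')"
```

```text
t 1.75 pos [ 0.4756 -0.0014  0.2528] ang -90.06 w 0.0867 F [-0.5 -0.7  0.2]
[2.8, -1.4, 5.6, -0.1]
```

View pics/w1.png

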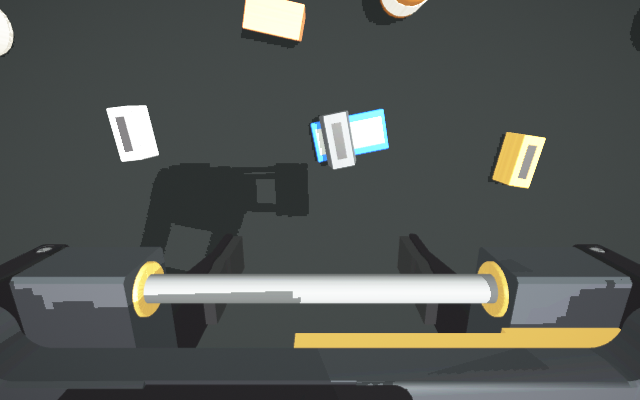

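The wrist view shows aluminium with its bar at (124,135), steel with its bar at (338,140) on the block spanning (312–388,110–165), brass with its bar at (527,162), and the copper top at (275,18).

```bash
python3 - <<'E'
from h import *
im=cv2.imread('pics/w1.png')
def crop(x0,y0,x1,y1,k): return cv2.resize(im[y0:y1,x0:x1],None,fx=k,fy=k,interpolation=cv2.INTER_CUBIC)
a=crop(95,95,175,170,5);b=crop(300,95,400,175,4);c=crop(480,120,555,195,5);d=crop(235,0,315,50,5)
cv=np.zeros((600,800,3),np.uint8)
def put(i,x,y): 
    i=i[:600-y,:800-x]; cv[y:y+i.shape[0],x:x+i.shape[1]]=i
for i,x,y in ((cv2.resize(a,(384,300)),0,0),(cv2.resize(b,(400,300)),400,0),(cv2.resize(c,(300,290)),0,310),(d,400,310)): put(i,x,y)
cv2.imwrite('pics/z1.png',cv)
E
```

```text
(no output)
```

View pics/z1.png

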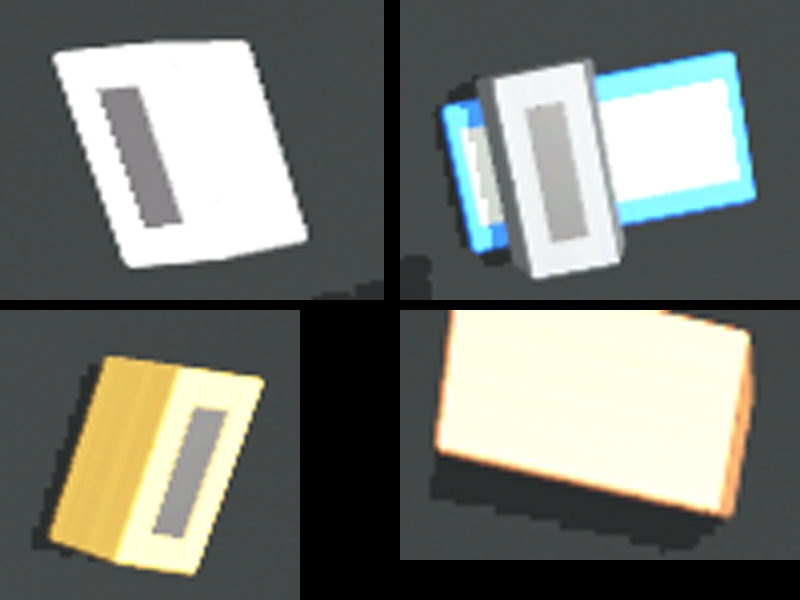

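The zoomed crops show all three bars, the four block corners and the copper's top outline clearly.

```bash
cat >> h.py <<'E'
def bar(f,roi,z,lo=95,hi=200,satmax=60):
    """dark bar on top face inside roi: centre & yaw(deg, long axis) at height z"""
    x0,y0,x1,y1=roi; im=f['frame'][y0:y1,x0:x1]; k=4
    im=cv2.resize(im,None,fx=k,fy=k,interpolation=cv2.INTER_CUBIC)
    g=im.max(2); sat=im.max(2).astype(int)-im.min(2)
    m=((g>lo)&(g<hi)&(sat<satmax)).astype(np.uint8)
    m=cv2.morphologyEx(m,cv2.MORPH_OPEN,np.ones((9,9),np.uint8))
    cs,_=cv2.findContours(m,cv2.RETR_EXTERNAL,cv2.CHAIN_APPROX_NONE)
    out=[]
    for c in cs:
        if cv2.contourArea(c)<300: continue
        px=c[:,0,:]; u=(px[:,0]+.5)/k-.5+x0; v=(px[:,1]+.5)/k-.5+y0
        P=np.array([ray(f,a,b,z)[:2] for a,b in zip(u,v)])
        r=cv2.minAreaRect((P*1e4).astype(np.float32)); (cx,cy),(w,h),_=r
        b=cv2.boxPoints(r)/1e4; e=[b[1]-b[0],b[2]-b[1]]; e=max(e,key=np.linalg.norm)
        out.append((np.round([cx/1e4,cy/1e4],4).tolist(),np.round(sorted([w/10,h/10]),1).tolist(),round(np.degrees(np.arctan2(e[1],e[0]))%180,2)))
    return out
E
python3 - <<'E'
from h import *
f=grab('wrist')
print('alu',bar(f,(100,98,165,168),.034,100,180))
print('steel',bar(f,(325,105,362,172),.049,100,192))
print('brass',bar(f,(485,125,550,195),.034,100,180))
# block blue
im=f['frame']; r=im[...,0].astype(int); b=im[...,2].astype(int)
m=((b-r>60)).astype(np.uint8); m[:, :300]=0; m[:,400:]=0; m[:95]=0;m[175:]=0
c=np.concatenate([x for x in cv2.findContours(m,cv2.RETR_EXTERNAL,cv2.CHAIN_APPROX_NONE)[0] if cv2.contourArea(x)>10])[:,0,:]
P=np.array([ray(f,u,v,.015)[:2] for u,v in c]); rr=cv2.minAreaRect((P*1e4).astype(np.float32)); print('block',rr, (cv2.boxPoints(rr)/1e4).round(4).tolist())
for u,v in [(312+0,121),(384,109),(388,144),(319,158)]: print(ray(f,u,v,.015).round(4))
for u,v in [(243.8,28),(303,41),(307,4),]: print('cu',ray(f,u,v,.034).round(4))
E
```

```text
alu [([0.5212, 0.2442], [10.6, 42.5], np.float32(5.94))]
steel [([0.4995, -0.0102], [5.2, 32.8], np.float32(11.85)), ([0.5137, -0.0235], [10.9, 42.6], np.float32(11.21))]
brass [([0.4855, -0.2654], [10.3, 41.8], np.float32(171.72))]
block ((5175.07763671875, -393.3253173828125), (533.1722412109375, 969.7484741210938), 11.04423999786377) [[0.4821000099182129, 0.003100000089034438], [0.5005999803543091, -0.09200000017881393], [0.5529999732971191, -0.08179999887943268], [0.5343999862670898, 0.013399999588727951]]
[0.5355 0.0077 0.015 ]
[ 0.5499 -0.0847  0.015 ]
[ 0.5054 -0.0922  0.015 ]
[ 0.4874 -0.001   0.015 ]
cu [0.6398 0.0838 0.034 ]
cu [0.626  0.0165 0.034 ]
cu [0.6636 0.0112 0.034 ]
```

Measurements agree with the given sizes: the block comes out 97 x 53 mm, and steel lands within 1 mm of block x +16.5. Next I move to the aluminium, which I'll grip near its upper left edge so I can roll it over.

```bash
python3 -c "
from h import *
go([.5191,.2641,.08],5.94,12); print(pose()[3]['qpos'])"
```

```text
t 1.9 pos [ 0.4751 -0.0035  0.2526] ang -90.35 w 0.087 F [-0.1  0.1 -0.1]
[14.4, -22.3, -3.5, 7.0]
[14.4, -22.6, -0.8, 7.0]
[14.4, -22.5, 2.0, 7.0]
[14.4, -22.1, 4.7, 7.0]
[14.4, -21.4, 7.3, 7.0]
[14.4, -20.3, 9.9, 7.0]
[14.4, -19.0, 12.3, 7.0]
[14.4, -17.3, 14.5, 7.0]
[14.4, -15.5, 16.5, 7.0]
[14.4, -13.3, 18.2, 7.0]
[14.4, -11.0, 19.7, 7.0]
[14.4, -8.6, 20.9, 7.0]
[-2.42775978e-01  2.58462577e-01  1.72906713e+00 -4.45061072e-04
  1.15478872e+00  1.33426864e+00]
```

```bash
sed -i 's/def go(tgt,ang=None,n=None):/def go(tgt,ang=None,n=None,exact=False):/; s/^    if n is None: n=int/    if exact: da=a-ang\n    if n is None: n=int/' h.py; python3 -c "
from h import *
go([.5191,.2641,.08],5.94,12,True)"
```

```text
t 1.9 pos [ 0.4751 -0.0035  0.2526] ang -90.35 w 0.087 F [-0.1  0.1 -0.1]
[14.4, -22.3, -3.5, -8.0]
[14.4, -21.6, -6.6, -8.0]
[14.4, -20.5, -9.6, -8.0]
[14.4, -18.9, -12.3, -8.0]
[14.4, -17.0, -14.8, -8.0]
[14.4, -14.8, -17.1, -8.0]
[14.4, -12.3, -19.0, -8.0]
[14.4, -9.5, -20.5, -8.0]
[14.4, -6.5, -21.6, -8.0]
[14.4, -3.5, -22.3, -8.0]
[14.4, -0.3, -22.6, -8.0]
[14.4, 2.8, -22.4, -8.0]
```

>>> arm_command(motion=[-1,14,-22,-4,-8,-1,14,-22,-7,-8,-1,14,-20,-10,-8,-1,14,-19,-12,-8,-1,14,-17,-15,-8])

```text
time_s: 2.4
eef_pos: [0.4952, 0.1078, 0.1822]
tool_rot: [-0.665, -0.241, 0.665, -0.241]
ft_force: [0.7, -0.6, 0.4]
gripper_width: 0.0868
```

>>> arm_command(motion=[-1,14,-15,-17,-8,-1,14,-12,-19,-8,-1,14,-10,-20,-8,-1,14,-6,-22,-8,-1,14,-4,-22,-8])

```text
time_s: 2.9
eef_pos: [0.5137, 0.219, 0.1122]
tool_rot: [-0.542, -0.454, 0.542, -0.454]
ft_force: [0.8, 0.1, 0.0]
gripper_width: 0.0871
```

>>> arm_command(motion=[-1,14,0,-23,-8,-1,14,3,-22,-8,-1,0,0,0,0,-1,0,0,0,0])

```text
time_s: 3.3
eef_pos: [0.5209, 0.2631, 0.0845]
tool_rot: [0.475, 0.524, -0.476, 0.523]
ft_force: [-1.4, -0.1, -0.2]
gripper_width: 0.087
```

```bash
python3 -c "
from h import *
go([.5191,.2641,.036],5.94)"
```

```text
t 3.3 pos [0.5209 0.2631 0.0845] ang 5.55 w 0.087 F [-1.4 -0.1 -0.2]
[24.2, -0.9, -0.6, -0.2]
[24.2, -0.9, -0.6, -0.2]
```

>>> arm_command(motion=[-1,24,-1,-1,0,-1,24,-1,0,0,1,0,0,0,0,1,0,0,0,0,1,0,0,0,0], squeeze=3)

```text
time_s: 3.8
eef_pos: [0.5201, 0.2649, 0.0384]
tool_rot: [0.476, 0.524, -0.474, 0.525]
ft_force: [0.8, 0.0, -0.0]
gripper_width: 0.0705
```

>>> arm_command(motion=[1,0,0,0,0,1,0,0,0,0])

```text
time_s: 4.0
eef_pos: [0.5195, 0.2655, 0.038]
tool_rot: [0.475, 0.524, -0.474, 0.525]
ft_force: [-1.0, -0.2, 0.3]
gripper_width: 0.0551
```

```bash
python3 -c "
from h import *
go([.5191,.2641,.036],5.94); grab('wrist','w2.png')"
```

```text
t 4.0 pos [0.5195 0.2655 0.038 ] ang 5.72 w 0.0551 F [-1.  -0.2  0.3]
[2.0, -0.6, 1.3, -0.2]
```

View pics/w2.png

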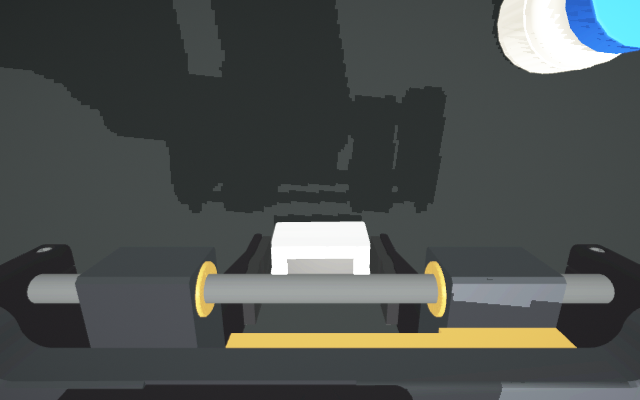

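The aluminium top shows at (272–370,222–275), but the jaws have closed to 55 mm, less than the 66 mm length. They slipped past the edge. I'll reopen and grip deeper and further in.

>>> arm_command(motion=[-1,0,0,0,0,-1,0,0,0,0,-1,0,0,0,0,-1,0,0,0,0,-1,0,0,0,0])

```text
time_s: 4.55
eef_pos: [0.5187, 0.2654, 0.0368]
tool_rot: [0.474, 0.524, -0.474, 0.524]
ft_force: [-0.1, -0.9, -0.3]
gripper_width: 0.0821
```

```bash
python3 -c "
from h import *
go([.5191,.2641,.036],5.94); f=grab('top','t2.png');im=cv2.imread('pics/t2.png');cv2.imwrite('pics/t2c.png',cv2.resize(im[180:280,180:300],None,fx=5,fy=5,interpolation=cv2.INTER_CUBIC));f=grab('side','s2.png');
im=cv2.imread('pics/s2.png');cv2.imwrite('pics/s2c.png',cv2.resize(im[200:300,230:370],None,fx=5,fy=5,interpolation=cv2.INTER_CUBIC))"
```

```text
t 4.55 pos [0.5187 0.2654 0.0368] ang 5.74 w 0.0821 F [-0.1 -0.9 -0.3]
[0.8, 0.2, 1.3, -0.2]
```

View pics/s2c.png

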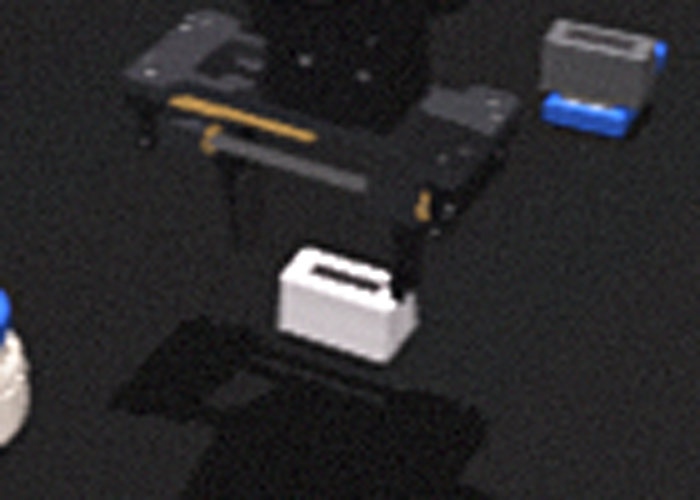

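The side crop shows the aluminium upright and undisturbed at about (345,310).

>>> arm_command(motion=[-1,7,0,7,0,1,0,0,0,0,1,0,0,0,0,1,0,0,0,0,1,0,0,0,0], squeeze=3)

```text
time_s: 5.15
eef_pos: [0.5196, 0.2585, 0.0299]
tool_rot: [0.474, 0.524, -0.474, 0.524]
ft_force: [1.2, -0.5, 0.7]
gripper_width: 0.063
```

>>> arm_command(motion=[1,0,0,0,0,1,0,0,0,0])

```text
time_s: 5.35
eef_pos: [0.5196, 0.2585, 0.03]
tool_rot: [0.474, 0.524, -0.474, 0.524]
ft_force: [0.4, -0.5, 0.4]
gripper_width: 0.0468
```

```bash
python3 -c "
from h import *
go([.5191,.2641,.036],5.94)"
```

```text
t 5.35 pos [0.5196 0.2585 0.03  ] ang 5.74 w 0.0468 F [ 0.4 -0.5  0.4]
[-6.0, 0.1, -5.6, -0.2]
```

```bash
python3 -c "
from h import *
f=grab('side','s3.png')
im=cv2.imread('pics/s3.png')
for p,c in (((.5196,.2585,.03),(0,0,255)),((.5196,.2585,.016),(0,255,0)),((.5212,.2442,.034),(255,0,0))):
    q=proj(f,p); print(q); cv2.circle(im,tuple(int(x) for x in q),1,c,-1)
cv2.imwrite('pics/s3c.png',cv2.resize(im[200:300,230:370],None,fx=5,fy=5,interpolation=cv2.INTER_CUBIC))
f=grab('wrist','w3.png')"
```

```text
[296.55806892 259.50715717]
[296.6850006  263.60499462]
[299.10405938 255.30818687]
```

View pics/s3c.png

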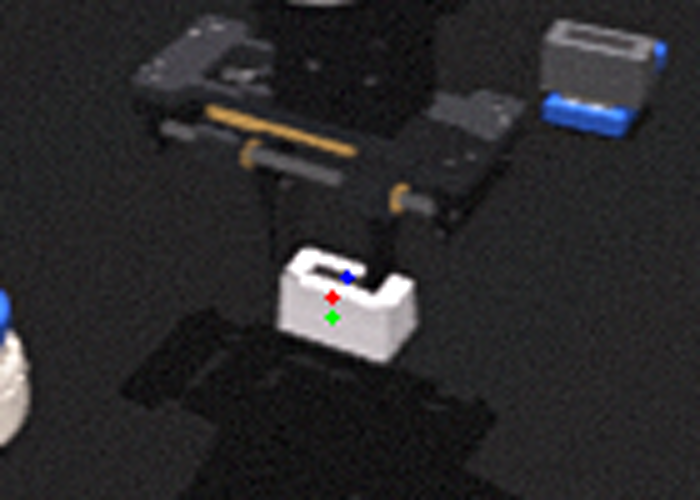

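View pics/w3.png

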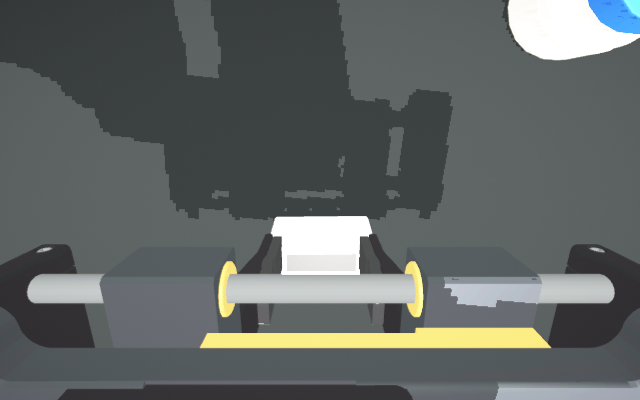

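```bash
python3 -c "
from h import *
p,Rm,a,s=pose(); print(p, s['gripper_width'])
f=grab('wrist'); im=cv2.imread('pics/w3.png'); g=grab('side'); js=cv2.imread('pics/s3.png')
w=s['gripper_width']/2
for dx in (.014,-.005,-.03):
  for sg in (-1,1):
   for dz in (-.0095,.0095):
    q=p+Rm@np.array([dx,sg*w,dz]); u=proj(f,q); v=proj(g,q); print(dx,sg,dz,u.round(),v.round(1))
    cv2.circle(im,tuple(int(x) for x in u),3,(0,0,255) if dx>0 else (0,255,0),-1)
    cv2.circle(js,tuple(int(x) for x in v),0,(0,0,255) if dx>0 else (0,255,0),-1)
c=np.hstack([cv2.resize(im[200:340,220:420],(500,350)),]); 
js=cv2.resize(js[225:275,265:325],(300,250),interpolation=cv2.INTER_NEAREST)
cv=np.zeros((350,800,3),np.uint8); cv[:,:500]=c; cv[:250,500:]=js; cv2.imwrite('pics/c3.png',cv)"
```

```text
[0.519511   0.25850455 0.02993599] 0.03876931881376007
0.014 -1 -0.0095 [291. 215.] [301.3 267.8]
0.014 -1 0.0095 [292. 242.] [304.7 263.7]
0.014 1 -0.0095 [350. 215.] [288.7 263.6]
0.014 1 0.0095 [349. 242.] [292.2 259.6]
-0.005 -1 -0.0095 [289. 226.] [301.2 262.2]
-0.005 -1 0.0095 [290. 254.] [304.6 258.1]
-0.005 1 -0.0095 [353. 226.] [288.4 258. ]
-0.005 1 0.0095 [352. 254.] [292. 254.]
-0.03 -1 -0.0095 [284. 243.] [301.  254.7]
-0.03 -1 0.0095 [285. 275.] [304.5 250.7]
-0.03 1 -0.0095 [357. 243.] [288.1 250.5]
-0.03 1 0.0095 [356. 275.] [291.7 246.6]
```

View pics/c3.png

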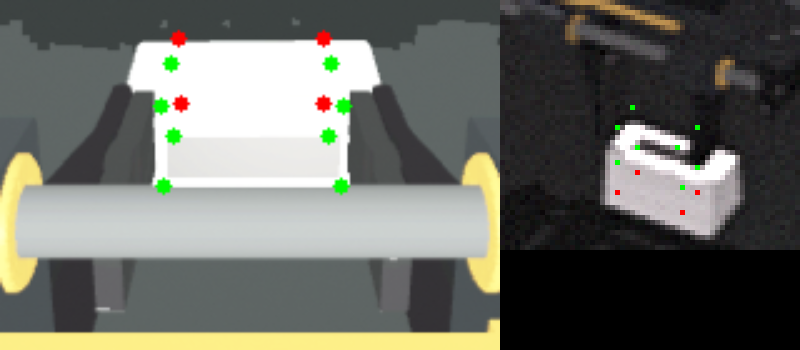

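The fingertips show at row ~236 and pass above the ingot, so they stand higher than the stated geometry gives for this TCP reading. I'll reopen and measure the tip position directly.

>>> arm_command(motion=[-1,0,0,0,0,-1,0,0,0,0,-1,0,0,0,0,-1,0,0,0,0,-1,0,0,0,0])

```text
time_s: 6.05
eef_pos: [0.5195, 0.2584, 0.0299]
tool_rot: [0.474, 0.524, -0.474, 0.524]
ft_force: [-0.1, -0.4, 0.2]
gripper_width: 0.0634
```

```bash
python3 -c "
from h import *
p,Rm,a,s=pose(); print(p,a,s['gripper_width'],s['qpos'],s['ft_force'])
f=grab('wrist','w4.png'); g=grab('side','s4.png')
im=cv2.imread('pics/w4.png'); js=cv2.imread('pics/s4.png')
cv=np.zeros((600,800,3),np.uint8)
cv[:300]=cv2.resize(im[210:330,160:480],(800,300),interpolation=cv2.INTER_CUBIC)
x=cv2.resize(js[210:270,255:335],(400,300),interpolation=cv2.INTER_CUBIC); cv[300:,:400]=np.clip(x.astype(int)*3,0,255)
cv2.imwrite('pics/c4.png',cv)
"
```

```text
[0.51947345 0.25841832 0.02985749] 5.740518522966726 0.06343386603013902 [2.69105400e-01 7.10148633e-01 1.67420924e+00 2.52032275e-05
 7.57251581e-01 1.68896135e-01] [-0.13401012 -0.40762016  0.24643556]
```

View pics/c4.png

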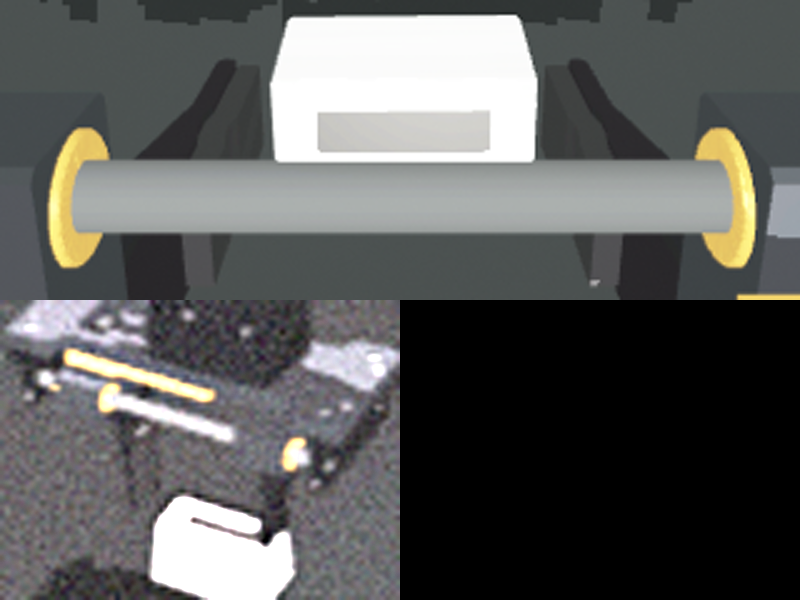

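The zoomed wrist view shows the pad tips at about (264,236) and (378,236), which at a 63 mm opening puts them at tool x of -21 mm. The ingot top comes out at z = 33 mm with the same geometry, so the camera is consistent. The real tips therefore sit ~36 mm behind the stated position, and I'll work with the measured value.

>>> arm_command(motion=[-1,0,0,-4,0,-1,0,0,0,0,-1,0,0,0,0,-1,16,0,0,0,-1,16,0,0,0])

```text
time_s: 6.65
eef_pos: [0.5197, 0.2627, -0.0019]
tool_rot: [0.475, 0.524, -0.474, 0.525]
ft_force: [-0.2, 0.1, 0.2]
gripper_width: 0.0866
```

>>> arm_command(motion=[1,0,0,0,0,1,0,0,0,0,1,0,0,0,0,1,0,0,0,0,1,0,0,0,0], squeeze=3)

```text
time_s: 7.15
eef_pos: [0.5197, 0.2626, -0.0014]
tool_rot: [0.475, 0.524, -0.474, 0.525]
ft_force: [0.9, 0.3, 1.5]
gripper_width: 0.0657
```

```bash
python3 -c "
from h import *
go([.5191,.2641,.036],5.94)
f=grab('wrist','w5.png'); g=grab('side','s5.png')
im=cv2.imread('pics/w5.png'); js=cv2.imread('pics/s5.png')
cv=np.zeros((600,800,3),np.uint8)
cv[:300]=cv2.resize(im[210:330,160:480],(800,300),interpolation=cv2.INTER_CUBIC)
x=cv2.resize(js[210:270,255:335],(400,300),interpolation=cv2.INTER_CUBIC); cv[300:,:400]=np.clip(x.astype(int)*2,0,255)
cv2.imwrite('pics/c5.png',cv)"
```

```text
t 7.15 pos [ 0.5197  0.2626 -0.0014] ang 5.74 w 0.0657 F [0.9 0.3 1.5]
[-37.4, -0.4, -1.6, -0.2]
```

View pics/c5.png

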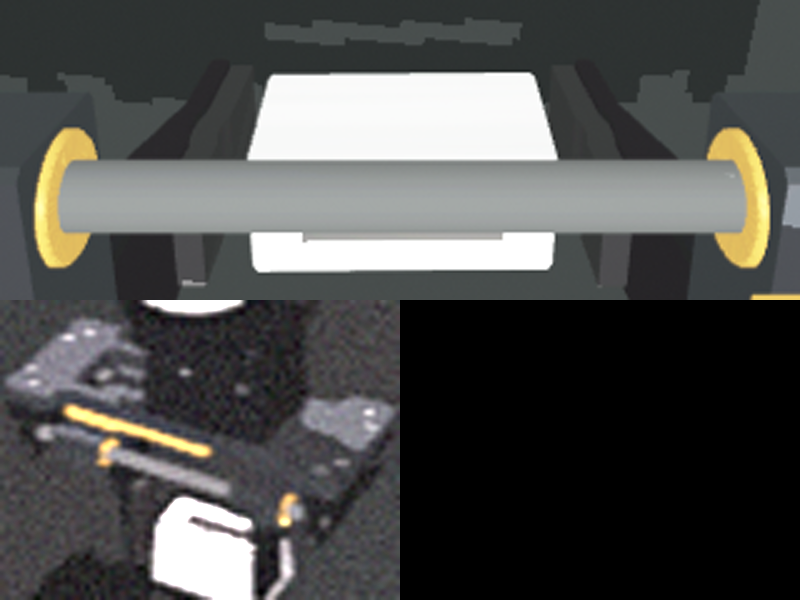

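The width is now 65.7 mm and the crop shows both pads against the ingot's ends, so it is gripped. Rolling it over its inner lower edge.

>>> arm_command(motion=[1,-4,0,4,0,1,-3,0,4,0,1,-3,0,5,0,1,-2,0,5,0,1,0,0,0,0])

```text
time_s: 7.75
eef_pos: [0.5209, 0.2438, 0.0103]
tool_rot: [0.475, 0.524, -0.475, 0.524]
ft_force: [-1.4, 0.3, 1.7]
gripper_width: 0.0659
```

```bash
cat >> h.py <<'E'
def look(tag,pts=()):
    p=pose(); print('t',round(p[3]['time_s'],2),p[0].round(4),round(p[2],2),'w',round(p[3]['gripper_width'],4),'F',np.round(p[3]['ft_force'],1))
    f=grab('wrist'); g=grab('side')
    im=f['frame'][:,:,::-1]; js=g['frame'][:,:,::-1]
    c=proj(g,p[0]).astype(int); x0,y0=max(c[0]-45,0),max(c[1]-35,0)
    cv=np.zeros((600,800,3),np.uint8)
    cv[:300]=cv2.resize(im[210:330,160:480],(800,300),interpolation=cv2.INTER_CUBIC)
    x=cv2.resize(np.ascontiguousarray(js[y0:y0+60,x0:x0+80]),(400,300),interpolation=cv2.INTER_CUBIC); cv[300:,:400]=np.clip(x.astype(int)*1.5,0,255)
    t=cv2.resize(np.ascontiguousarray(im[:300]),(400,188)); cv[300:488,400:]=t
    cv2.imwrite('pics/%s.png'%tag,cv)
E
python3 -c "
from h import *
look('c6')"
```

```text
t 7.75 [0.5209 0.2438 0.0103] 5.68 w 0.0659 F [-1.4  0.3  1.7]
```

View pics/c6.png

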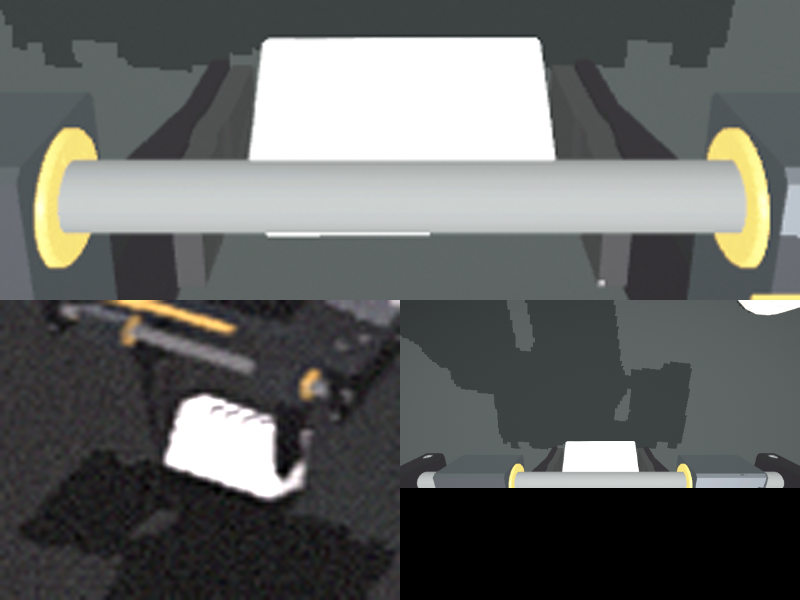

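The side crop shows the ingot tilted, and the bar has turned out of the wrist view. The roll is working, so I continue the arc.

>>> arm_command(motion=[1,-1,0,5,0,1,-1,0,5,0,1,0,0,5,0,1,1,0,5,0,1,2,0,5,0])

```text
time_s: 8.35
eef_pos: [0.5235, 0.2188, 0.009]
tool_rot: [0.474, 0.524, -0.474, 0.525]
ft_force: [-1.1, -1.7, 3.3]
gripper_width: 0.0662
```

```bash
python3 -c "
from h import *
look('c7')"
```

```text
t 8.35 [0.5235 0.2188 0.009 ] 5.76 w 0.0662 F [-1.1 -1.7  3.3]
```

View pics/c7.png

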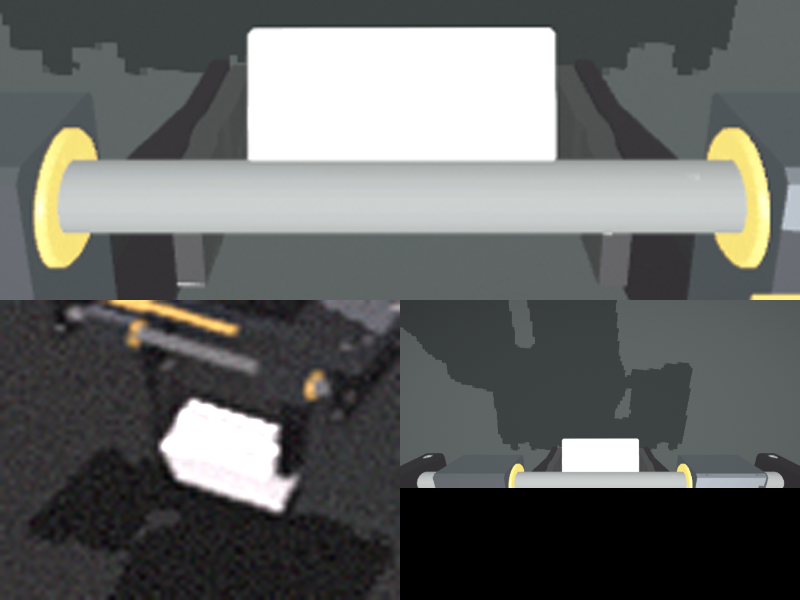

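>>> arm_command(motion=[1,2,0,4,0,1,2,0,4,0,1,2,0,4,0,1,2,0,3,0,1,0,0,0,0])

```text
time_s: 8.95
eef_pos: [0.5249, 0.2042, 0.0003]
tool_rot: [0.474, 0.524, -0.475, 0.524]
ft_force: [0.9, -0.6, -1.3]
gripper_width: 0.066
```

```bash
python3 -c "
from h import *
look('c8')"
```

```text
t 8.95 [5.249e-01 2.042e-01 3.000e-04] 5.7 w 0.066 F [ 0.9 -0.6 -1.3]
```

View pics/c8.png

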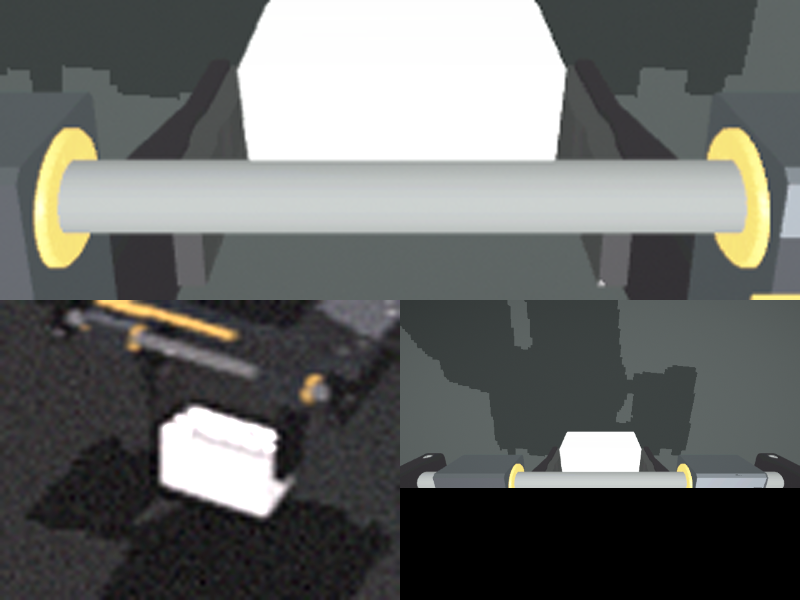

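The side crop shows the wide face standing upright toward the camera and the contact force has dropped, so it is on its side. Releasing and rising to check.

>>> arm_command(motion=[-1,0,0,0,0,-1,0,0,0,0,-1,0,0,0,0,-1,-30,0,0,0,-1,-45,0,0,0])

```text
time_s: 9.55
eef_pos: [0.5225, 0.2043, 0.0742]
tool_rot: [0.472, 0.526, -0.476, 0.523]
ft_force: [1.1, 0.9, 0.2]
gripper_width: 0.0864
```

>>> arm_command(motion=[-1,-45,0,30,0,-1,-20,0,40,0,-1,0,0,0,0])

```text
time_s: 9.85
eef_pos: [0.5352, 0.1342, 0.1413]
tool_rot: [0.477, 0.521, -0.473, 0.526]
ft_force: [-0.6, 0.6, 0.1]
gripper_width: 0.0867
```

```bash
python3 -c "
from h import *
look('c9'); f=grab('wrist','w9.png')
m=(f['frame'].min(2)>215).astype(np.uint8); m[232:]=0
c=max(cv2.findContours(m,0,1)[0],key=cv2.contourArea); print(cv2.approxPolyDP(c,2,True)[:,0].tolist())
"
```

```text
t 9.85 [0.5352 0.1342 0.1413] 5.55 w 0.0867 F [-0.6  0.6  0.1]
[[282, 104], [285, 140], [355, 139], [357, 104], [352, 98], [287, 98]]
```

View pics/w9.png

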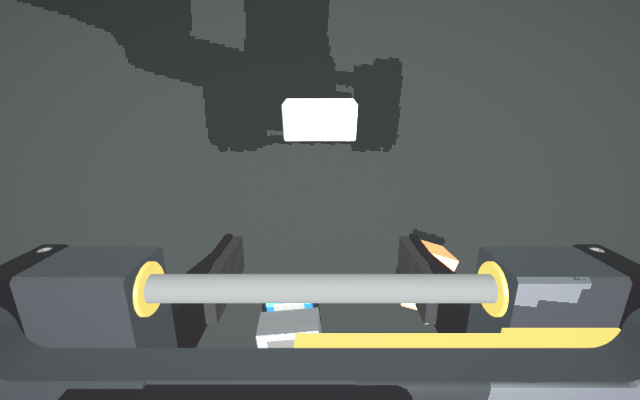

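The aluminium lies on its side with its top face at (282–357,98–140).

```bash
python3 -c "
from h import *
f=grab('wrist')
for u,v,z in [(281.5,104,.0376),(357.5,104,.0376),(284.5,140.5,.0277),(355.5,139.5,.0277),(287,97.5,0),(352,97.5,0)]: print(u,v,ray(f,u,v,z).round(4))
"
```

```text
281.5 104 [0.4896 0.2146 0.0376]
357.5 104 [0.5545 0.2211 0.0376]
284.5 140.5 [0.4932 0.1829 0.0277]
355.5 139.5 [0.5579 0.1902 0.0277]
287 97.5 [0.4901 0.221  0.    ]
352 97.5 [0.5526 0.2272 0.    ]
```

```bash
python3 -c "
from h import *
go([.5216,.2212,.05],6,3);print();go([.5216,.2212,-.0035],6,4)"
```

```text
t 10.05 pos [0.5305 0.1379 0.1366] ang 5.75 w 0.0875 F [-0.8 -0.4 -0.3]
[28.9, -0.2, -27.9, -0.1]
[28.9, -0.1, -27.9, -0.1]
[28.9, -0.1, -27.9, -0.1]

t 10.05 pos [0.5305 0.1379 0.1366] ang 5.75 w 0.0875 F [-0.8 -0.4 -0.3]
[35.0, -0.1, -20.9, -0.1]
[35.0, -0.1, -20.9, -0.1]
[35.0, -0.1, -20.9, -0.1]
[35.0, -0.1, -20.9, -0.1]
```

>>> arm_command(motion=[-1,20,0,-28,0,-1,20,0,-28,0,-1,46,0,-28,0,-1,28,0,0,0,-1,26,0,0,0])

```text
time_s: 10.55
eef_pos: [0.5209, 0.2209, -0.0023]
tool_rot: [0.472, 0.526, -0.474, 0.524]
ft_force: [-0.6, -0.7, -0.2]
gripper_width: 0.087
```

>>> arm_command(motion=[1,0,0,0,0,1,0,0,0,0,1,0,0,0,0,1,0,0,0,0,1,0,0,0,0], squeeze=3)

```text
time_s: 11.05
eef_pos: [0.5242, 0.2191, 0.0019]
tool_rot: [0.475, 0.524, -0.474, 0.525]
ft_force: [-0.3, 0.8, 0.1]
gripper_width: 0.0659
```

```bash
python3 -c "
from h import *
look('c10')"
```

```text
t 11.05 [0.5242 0.2191 0.0019] 5.71 w 0.0659 F [-0.3  0.8  0.1]
```

View pics/c10.png

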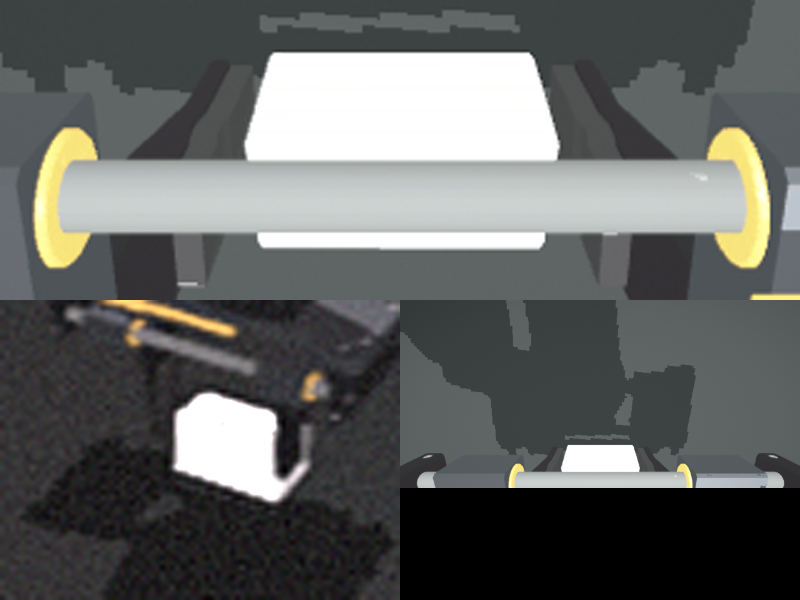

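Gripped at 65.9 mm with the ingot still on its side. I start the second roll.

>>> arm_command(motion=[1,-3,0,4,0,1,-2,0,4,0,1,-2,0,4,0,1,-1,0,5,0,1,-1,0,4,0])

```text
time_s: 11.65
eef_pos: [0.5255, 0.1973, 0.0097]
tool_rot: [0.474, 0.524, -0.475, 0.524]
ft_force: [-0.2, 0.1, -1.9]
gripper_width: 0.0661
```

>>> arm_command(motion=[1,-1,0,4,0,1,0,0,5,0,1,1,0,4,0,1,2,0,5,0,1,0,0,0,0])

```text
time_s: 12.15
eef_pos: [0.5271, 0.1794, 0.0073]
tool_rot: [0.474, 0.524, -0.475, 0.524]
ft_force: [0.2, 0.4, -1.7]
gripper_width: 0.066
```

```bash
python3 -c "
from h import *
look('c11')"
```

```text
t 12.15 [0.5271 0.1794 0.0073] 5.7 w 0.066 F [ 0.2  0.4 -1.7]
```

View pics/c11.png

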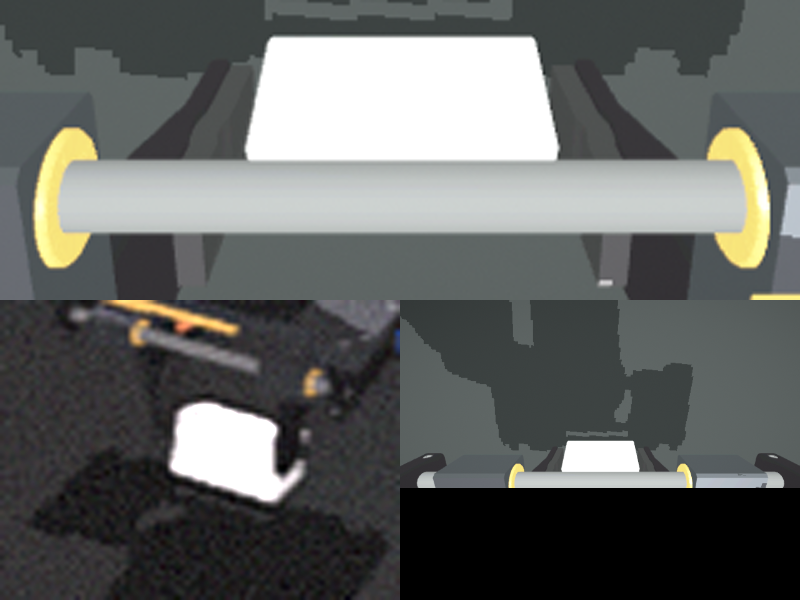

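The force reads -1.7 N, the ingot's full weight, and it has barely turned: the larger contact patch is holding it. I'll set it back down and regrip nearer the edge.

>>> arm_command(motion=[1,3,0,0,0,1,2,0,0,0,1,1,0,0,0,-0.5,0,0,0,0,-1,0,0,0,0])

```text
time_s: 12.75
eef_pos: [0.5274, 0.1799, 0.0017]
tool_rot: [0.474, 0.524, -0.474, 0.525]
ft_force: [0.3, -0.7, -0.5]
gripper_width: 0.0689
```

>>> arm_command(motion=[-1,0,0,0,0,-1,-30,0,0,0,-1,-45,0,30,0,-1,-45,0,40,0,-1,0,0,0,0])

```text
time_s: 13.25
eef_pos: [0.5381, 0.1163, 0.1154]
tool_rot: [0.477, 0.52, -0.473, 0.527]
ft_force: [1.0, 0.1, 0.2]
gripper_width: 0.0873
```

```bash
cat >> h.py <<'E'
def white(f,thr=215,y1=232):
    m=(f['frame'].min(2)>thr).astype(np.uint8); m[y1:]=0
    c=max(cv2.findContours(m,0,1)[0],key=cv2.contourArea); return cv2.approxPolyDP(c,2,True)[:,0].tolist()
E
python3 -c "
from h import *
look('c12'); f=grab('wrist','w12.png'); print(white(f))
go([.5216,.2212,.05],6,3)
"
```

```text
t 13.25 [0.5381 0.1163 0.1154] 5.57 w 0.0873 F [1.  0.1 0.2]
[[361, 125], [355, 115], [284, 116], [279, 124], [281, 160], [357, 162]]
t 13.4 pos [0.5327 0.1192 0.1103] ang 5.69 w 0.087 F [0.8 0.7 0.3]
[20.1, -0.3, -34.2, -0.1]
[20.1, -0.3, -34.2, -0.1]
[20.1, -0.2, -34.2, -0.1]
```

View pics/w12.png

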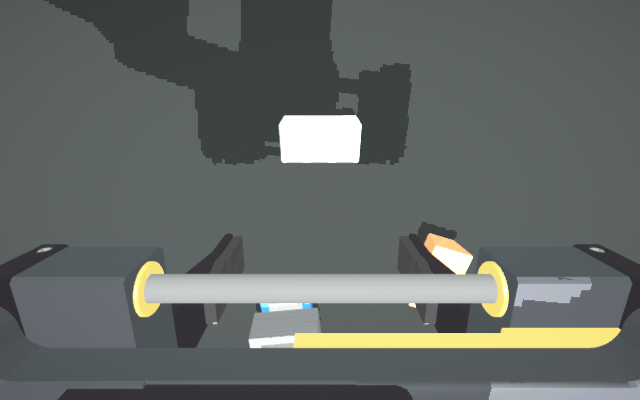

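The ingot is still on its side, at (279–361,115–162).

```bash
python3 -c "
from h import *
f=grab('wrist'); c=white(f); print(c)
c=np.array(c,float)
lo=c[c[:,1]>150].mean(0); mid=c[(c[:,0]<282)|(c[:,0]>359)]; mid=mid[mid[:,1]<140].mean(0); hi=c[c[:,1]<120].mean(0)
print(ray(f,lo[0],lo[1]+.5,.0277).round(4),ray(f,mid[0],mid[1],.0376).round(4),ray(f,hi[0],hi[1]-.5,0).round(4))
"
```

```text
[[281, 125], [283, 162], [359, 163], [363, 126], [357, 116], [287, 116]]
[0.5298 0.1518 0.0277] [0.5274 0.1834 0.0376] [0.5269 0.19   0.    ]
```

```bash
python3 -c "
from h import *
go([.526,.1902,.003],5.8,4)"
```

```text
t 13.45 pos [0.5321 0.1196 0.1096] ang 5.74 w 0.0871 F [-0.5 -0.3 -0.1]
[26.7, 0.2, -17.7, -0.0]
[26.7, 0.3, -17.7, -0.0]
[26.7, 0.3, -17.7, -0.0]
[26.7, 0.3, -17.7, -0.0]
```

>>> arm_command(motion=[-1,10,1,-24,0,-1,20,0,-24,0,-1,40,0,-23,0,-1,37,0,0,0,-1,0,0,0,0])

```text
time_s: 13.95
eef_pos: [0.521, 0.1908, -0.0023]
tool_rot: [0.47, 0.528, -0.478, 0.522]
ft_force: [-1.9, -0.8, 0.7]
gripper_width: 0.0871
```

```bash
python3 -c "
from h import *
go([.526,.1902,.003],5.8,1)"
```

```text
t 13.95 pos [ 0.521   0.1908 -0.0023] ang 5.9 w 0.0871 F [-1.9 -0.8  0.7]
[-5.3, 4.9, 1.1, 0.1]
```

>>> arm_command(motion=[1,0,0,0,0,1,0,0,0,0,1,0,0,0,0,1,0,0,0,0,1,0,0,0,0], squeeze=3)

```text
time_s: 14.45
eef_pos: [0.5282, 0.19, 0.0053]
tool_rot: [0.475, 0.524, -0.474, 0.525]
ft_force: [-0.1, -0.3, 4.2]
gripper_width: 0.0659
```

>>> arm_command(motion=[1,-4,0,3,0,1,-4,0,3,0,1,-2,0,4,0,1,0,0,0,0])

```text
time_s: 14.85
eef_pos: [0.5285, 0.1797, 0.014]
tool_rot: [0.475, 0.524, -0.474, 0.524]
ft_force: [0.4, 0.9, -0.1]
gripper_width: 0.0659
```

```bash
python3 -c "
from h import *
look('c13')"
```

```text
t 14.85 [0.5285 0.1797 0.014 ] 5.69 w 0.0659 F [ 0.4  0.9 -0.1]
```

View pics/c13.png

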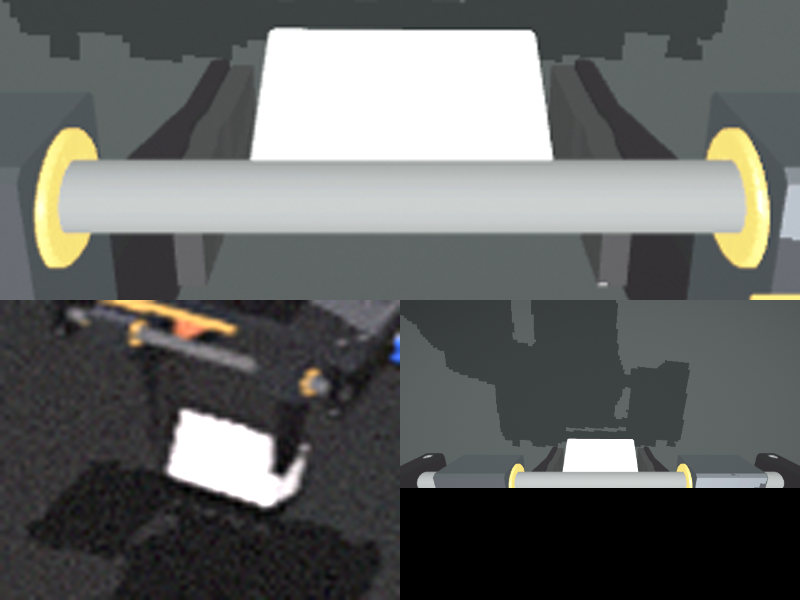

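The side crop shows the ingot tilting this time. Continuing the arc.

>>> arm_command(motion=[1,-1,0,4,0,1,-1,0,4,0,1,0,0,4,0,1,0,0,4,0,1,0,0,4,0])

```text
time_s: 15.45
eef_pos: [0.5303, 0.1598, 0.0157]
tool_rot: [0.474, 0.524, -0.474, 0.524]
ft_force: [-0.3, 0.6, -0.5]
gripper_width: 0.0662
```

>>> arm_command(motion=[1,1,0,5,0,1,1,0,5,0,1,1,0,4,0,1,0,0,0,0])

```text
time_s: 15.85
eef_pos: [0.5317, 0.1457, 0.0123]
tool_rot: [0.474, 0.524, -0.475, 0.524]
ft_force: [0.7, -0.6, -0.6]
gripper_width: 0.066
```

```bash
python3 -c "
from h import *
look('c14')"
```

```text
t 15.85 [0.5317 0.1457 0.0123] 5.7 w 0.066 F [ 0.7 -0.6 -0.6]
```

View pics/c14.png

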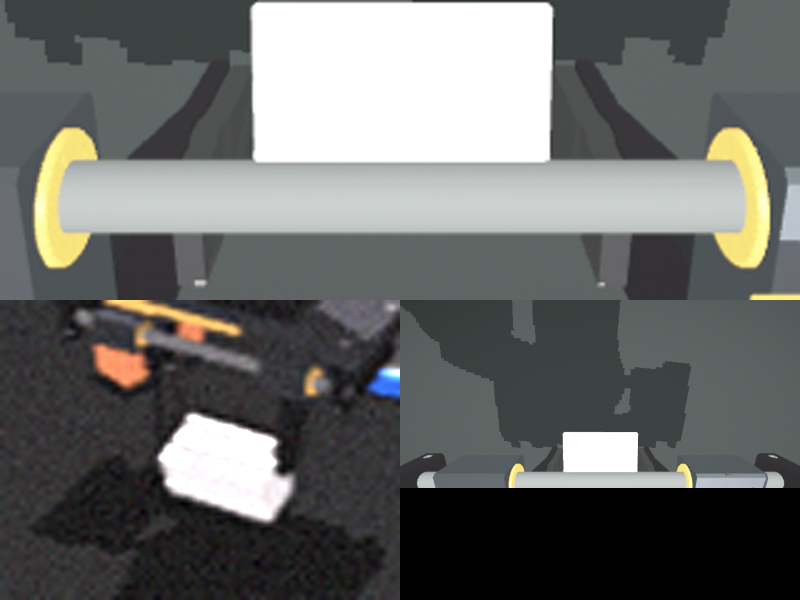

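The side crop shows the wide face tilting upward past halfway. I continue forward and down.

>>> arm_command(motion=[1,1,0,4,0,1,1,0,4,0,1,2,0,4,0,1,2,0,4,0,1,2,0,3,0])

```text
time_s: 16.45
eef_pos: [0.5337, 0.1272, 0.005]
tool_rot: [0.474, 0.524, -0.474, 0.524]
ft_force: [-0.7, 0.5, 4.5]
gripper_width: 0.066
```

```bash
python3 -c "
from h import *
look('c15')"
```

```text
t 16.45 [0.5337 0.1272 0.005 ] 5.73 w 0.066 F [-0.7  0.5  4.5]
```

View pics/c15.png

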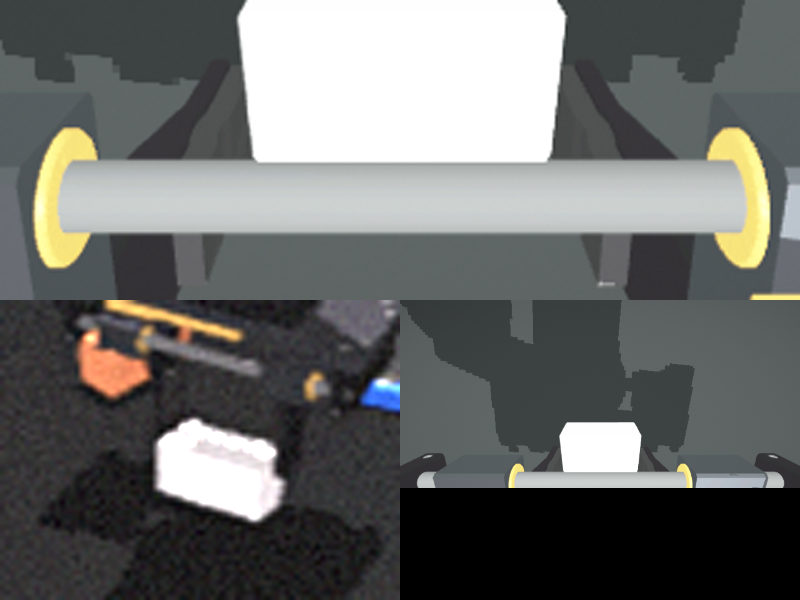

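It now looks wide face up. Releasing and rising to verify.

>>> arm_command(motion=[-1,0,0,0,0,-1,0,0,0,0,-1,0,0,0,0,-1,-35,0,-10,0,-1,-45,0,-10,0])

```text
time_s: 17.05
eef_pos: [0.5296, 0.1472, 0.0833]
tool_rot: [0.473, 0.526, -0.476, 0.523]
ft_force: [1.5, -0.3, -0.4]
gripper_width: 0.0861
```

>>> arm_command(motion=[-1,-40,0,10,0,-1,0,0,0,0,-1,0,0,0,0])

```text
time_s: 17.35
eef_pos: [0.5332, 0.1375, 0.1257]
tool_rot: [0.475, 0.524, -0.474, 0.525]
ft_force: [-0.4, 0.5, -0.7]
gripper_width: 0.0868
```

```bash
python3 -c "
from h import *
look('c16'); f=grab('wrist','w16.png'); print(white(f))
"
```

```text
t 17.35 [0.5332 0.1375 0.1257] 5.74 w 0.0868 F [-0.4  0.5 -0.7]
[[285, 173], [287, 213], [358, 212], [357, 172]]
```

View pics/w16.png

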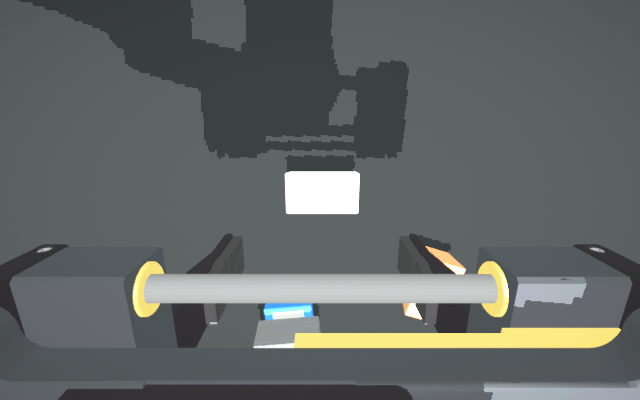

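View pics/c16.png

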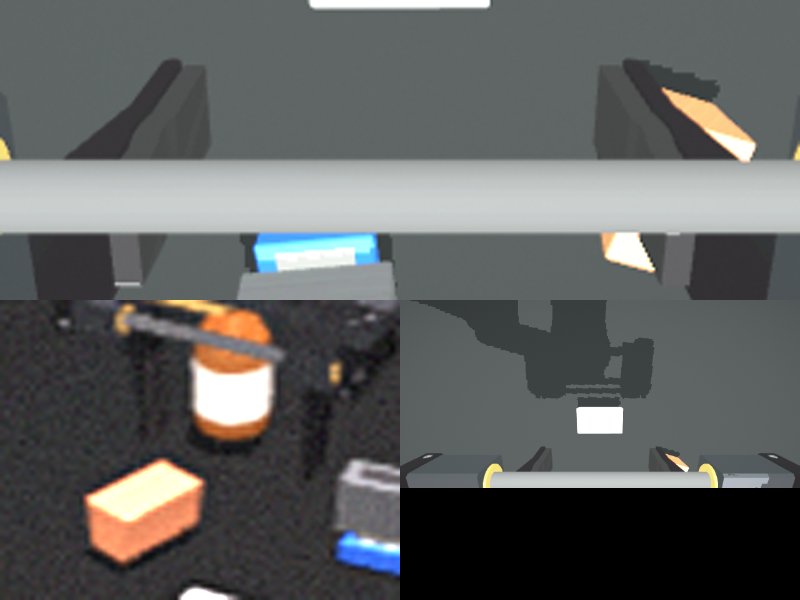

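The aluminium now shows a plain rectangle at (285–358,172–213) with no bar, so it is upside down. Measuring it.

```bash
cat >> h.py <<'E'
def rect(f,m,z,k=None):
    cs=cv2.findContours(m.astype(np.uint8),cv2.RETR_EXTERNAL,cv2.CHAIN_APPROX_NONE)[0]; c=max(cs,key=cv2.contourArea)[:,0,:].astype(float)
    P=np.array([ray(f,a,b,z)[:2] for a,b in c]); r=cv2.minAreaRect((P*1e4).astype(np.float32)); b=cv2.boxPoints(r)/1e4
    e=max([b[1]-b[0],b[2]-b[1]],key=np.linalg.norm); a=np.degrees(np.arctan2(e[1],e[0])); a=(a+60)%180-60
    return (np.array(r[0])/1e4).round(4),np.round(sorted(r[1]),0)/10,round(float(a),2)
E
python3 -c "
from h import *
f=grab('wrist'); m=f['frame'].min(2)>190; m[232:]=0; m[:,:250]=0; m[:,400:]=0
r=rect(f,m,.034); print(r)
go([r[0][0],r[0][1],.06],r[2],3); go([r[0][0],r[0][1],-.012],r[2],1)
"
```

```text
(array([0.5318, 0.1425]), array([38.9, 66.5]), 5.77)
t 17.55 pos [0.5313 0.1374 0.1231] ang 5.74 w 0.0868 F [ 0.4 -0.3 -1.2]
[21.0, 0.3, -1.7, -0.0]
[21.0, 0.3, -1.7, -0.0]
[21.0, 0.3, -1.7, -0.0]
t 17.55 pos [0.5313 0.1374 0.1231] ang 5.74 w 0.0868 F [ 0.4 -0.3 -1.2]
[135.1, 1.0, -5.1, -0.0]
```

>>> arm_command(motion=[-1,45,0,-5,0,-1,45,1,0,0,-1,30,0,0,0,-1,14,0,0,0,1,0,0,0,0], squeeze=20)

```text
time_s: 18.05
eef_pos: [0.531, 0.1423, -0.0119]
tool_rot: [0.473, 0.526, -0.476, 0.523]
ft_force: [-1.1, -0.2, -0.4]
gripper_width: 0.0839
```

>>> arm_command(motion=[1,0,0,0,0,1,0,0,0,0,1,0,0,0,0,1,0,0,0,0,1,0,0,0,0])

```text
time_s: 18.55
eef_pos: [0.534, 0.1426, -0.0078]
tool_rot: [0.475, 0.524, -0.474, 0.525]
ft_force: [-1.0, -0.2, 6.3]
gripper_width: 0.0658
```

```bash
python3 -c "
from h import *
look('c17')
go([.5318,.1425,-.013],5.77,1)"
```

```text
t 18.55 [ 0.534   0.1426 -0.0078] 5.74 w 0.0658 F [-1.  -0.2  6.3]
t 18.65 pos [ 0.534   0.1426 -0.0078] ang 5.75 w 0.0656 F [-0.6  0.2  6.4]
[5.2, -2.2, -0.1, -0.0]
```

View pics/c17.png

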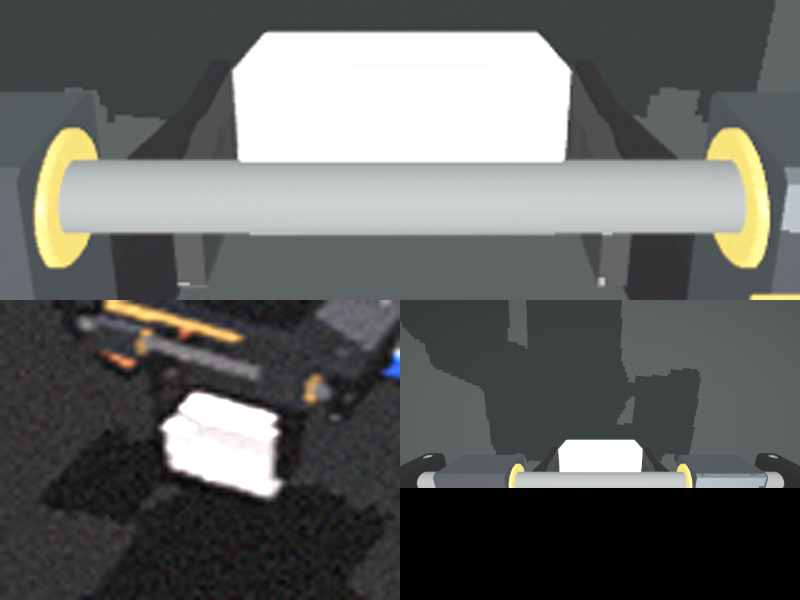

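Gripped at 65.7 mm, wide face up. Lifting.

>>> arm_command(motion=[1,-20,0,0,0,1,-25,0,0,0,1,-15,0,0,0,1,0,0,0,0,1,0,0,0,0])

```text
time_s: 19.15
eef_pos: [0.533, 0.1425, 0.0507]
tool_rot: [0.474, 0.524, -0.474, 0.524]
ft_force: [-0.1, 0.0, -1.8]
gripper_width: 0.0664
```

```bash
python3 -c "
from h import *
look('c18')"
```

```text
t 19.15 [0.533  0.1425 0.0507] 5.74 w 0.0664 F [-0.1  0.  -1.8]
```

View pics/c18.png

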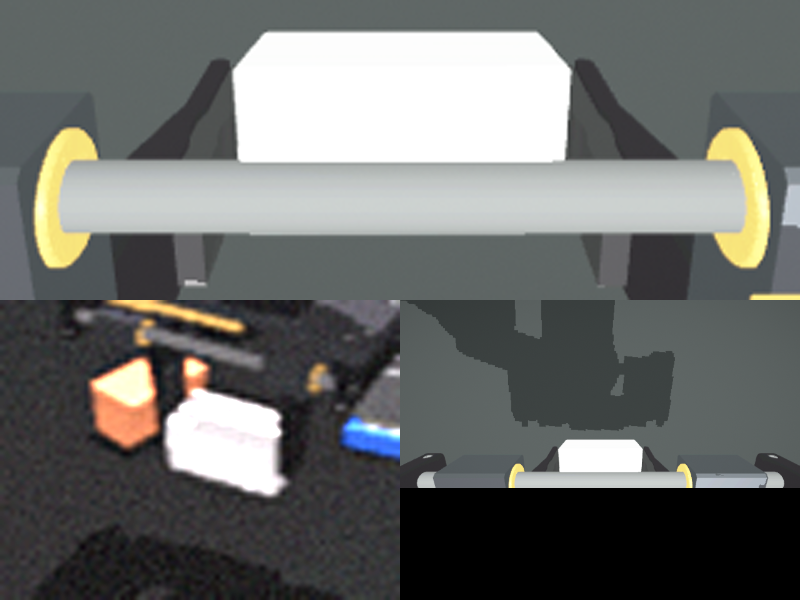

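Held, with -1.8 N of weight. Carrying it to the free half of the block.

```bash
python3 -c "
from h import *
go([.5206,-.0583,.09],11.15,6)"
```

```text
t 19.25 pos [0.5322 0.1424 0.0498] ang 5.74 w 0.0659 F [ 0.3 -0.7 -2.4]
[-6.7, -5.3, 33.1, -0.9]
[-6.7, -5.8, 33.0, -0.9]
[-6.7, -6.3, 32.9, -0.9]
[-6.7, -6.8, 32.8, -0.9]
[-6.7, -7.3, 32.7, -0.9]
[-6.7, -7.9, 32.6, -0.9]
```

>>> arm_command(motion=[1,-20,-5,20,-1,1,-20,-6,40,-1,1,0,-6,40,-1,1,0,-7,40,-1,1,0,-7,40,-1])

```text
time_s: 19.75
eef_pos: [0.5264, -0.0412, 0.0898]
tool_rot: [0.45, 0.545, -0.451, 0.544]
ft_force: [-0.3, 0.0, -2.1]
gripper_width: 0.0661
```

>>> arm_command(motion=[1,0,-8,17,-0.4,1,0,0,0,0,1,0,0,0,0])

```text
time_s: 20.05
eef_pos: [0.5218, -0.0581, 0.0898]
tool_rot: [0.449, 0.547, -0.45, 0.545]
ft_force: [-0.1, 1.0, -2.6]
gripper_width: 0.0657
```

```bash
python3 -c "
from h import *
look('c19'); go([.5206,-.0583,.0085],11.15,3)"
```

```text
t 20.05 [ 0.5218 -0.0581  0.0898] 11.04 w 0.0657 F [-0.1  1.  -2.6]
t 20.15 pos [ 0.5222 -0.0571  0.0901] ang 11.18 w 0.0661 F [-0.1  0.  -2.6]
[27.2, -0.6, 0.3, 0.0]
[27.2, -0.6, 0.3, 0.0]
[27.2, -0.6, 0.3, 0.0]
```

View pics/c19.png

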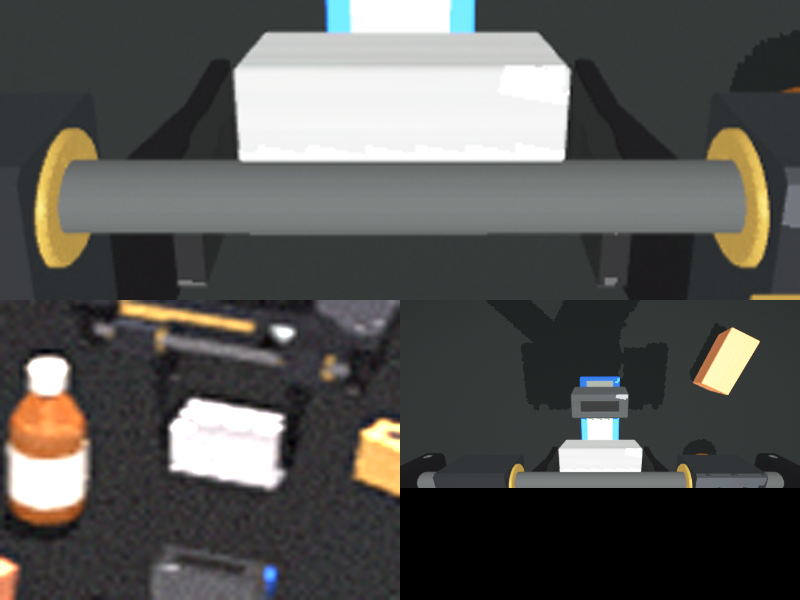

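The wrist view shows steel on the block ahead and the copper at upper right. From here I can refine steel before lowering.

```bash
python3 -c "
from h import *
f=grab('wrist','w19.png'); q=proj(f,[.5137,-.0235,.049]); print(q)
cv2.imwrite('pics/w19c.png',cv2.resize(cv2.imread('pics/w19.png')[110:240,250:400],None,fx=4,fy=4,interpolation=cv2.INTER_CUBIC))
print(bar(f,(280,140,360,190),.049,40,110,60))
"
```

```text
[318.09325467 170.28090697]
[([0.514, -0.0234], [12.8, 45.3], np.float32(11.16)), ([0.5113, -0.0062], [8.8, 56.7], np.float32(11.16))]
```

View pics/w19c.png

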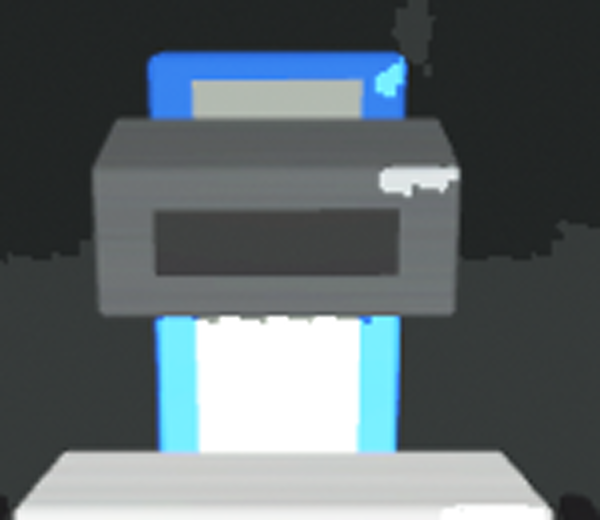

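```bash
python3 -c "
from h import *
f=grab('wrist'); p,Rm,a,s=pose(); print(p)
for z in (.1312,.1322):
  A=ray(f,253.7,237.5,z);B=ray(f,388,237.5,z); print(A.round(4),B.round(4),np.linalg.norm(A-B).round(4),(Rm.T@((A+B)/2-p)).round(4))
"
```

```text
[ 0.52248803 -0.05690355  0.09042352]
[ 0.4869 -0.0465  0.1312] [ 0.5514 -0.0337  0.1312] 0.0658 [-0.0408 -0.     -0.0171]
[ 0.487  -0.046   0.1322] [ 0.5511 -0.0333  0.1322] 0.0653 [-0.0418 -0.     -0.0176]
```

```bash
python3 -c "
from h import *
go([.5206,-.0568,.0085],11.16,3)"
```

```text
t 20.25 pos [ 0.5225 -0.0569  0.0904] ang 11.24 w 0.0656 F [ 0.1  0.1 -1.9]
[27.3, -0.6, -0.2, 0.0]
[27.3, -0.6, -0.2, 0.0]
[27.3, -0.6, -0.2, 0.0]
```

>>> arm_command(motion=[1,25,-1,0,0,1,25,-1,0,0,1,18,0,0,0,1,6,0,0,0,1,0,0,0,0])

```text
time_s: 20.75
eef_pos: [0.5203, -0.0577, 0.016]
tool_rot: [0.449, 0.547, -0.449, 0.546]
ft_force: [0.2, -0.4, -1.6]
gripper_width: 0.0658
```

```bash
python3 -c "
from h import *
look('c20'); go([.5206,-.0568,.0075],11.16,1)"
```

```text
t 20.75 [ 0.5203 -0.0577  0.016 ] 11.21 w 0.0658 F [ 0.2 -0.4 -1.6]
t 20.85 pos [ 0.5214 -0.0583  0.0173] ang 11.19 w 0.0661 F [ 0.2  0.2 -1.8]
[9.8, -0.5, -1.6, 0.0]
```

View pics/c20.png

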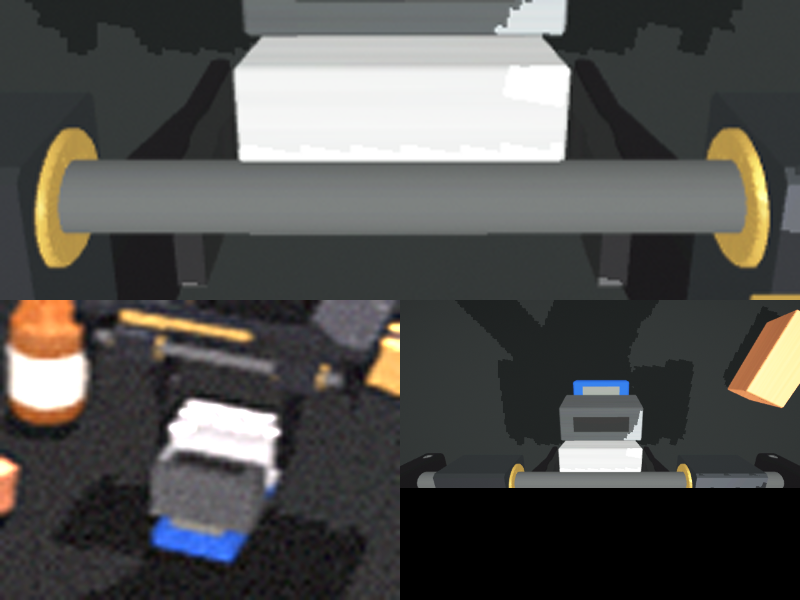

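The view shows the aluminium just above its place beside steel, with ends offset by about 1 px. Lowering.

>>> arm_command(motion=[1,4,1,-1,0,1,3,0,0,0,1,2,0,0,0,1,0,0,0,0,1,0,0,0,0])

```text
time_s: 21.35
eef_pos: [0.5215, -0.0574, 0.0078]
tool_rot: [0.449, 0.546, -0.449, 0.546]
ft_force: [0.7, -0.4, -2.2]
gripper_width: 0.0659
```

```bash
python3 -c "
from h import *
look('c21')"
```

```text
t 21.35 [ 0.5215 -0.0574  0.0078] 11.13 w 0.0659 F [ 0.7 -0.4 -2.2]
```

View pics/c21.png

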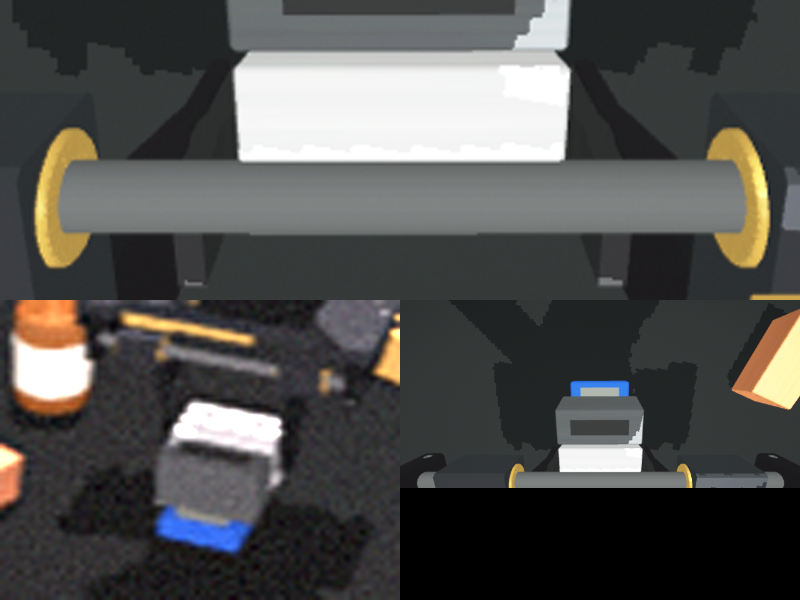

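>>> arm_command(motion=[1,2,0,0,0,1,0,0,0,0,1,1,0,0,0,1,0,0,0,0])

```text
time_s: 21.85
eef_pos: [0.5217, -0.0575, 0.0071]
tool_rot: [0.449, 0.546, -0.449, 0.547]
ft_force: [-2.7, 0.9, 17.4]
gripper_width: 0.0659
```

>>> arm_command(motion=[1,1,0,0,0,1,0,0,0,0])

```text
time_s: 22.05
eef_pos: [0.5217, -0.0575, 0.007]
tool_rot: [0.449, 0.546, -0.449, 0.547]
ft_force: [-4.4, 0.9, 23.0]
gripper_width: 0.0659
```

```bash
python3 -c "
from h import *
look('c22')"
```

```text
t 22.05 [ 0.5217 -0.0575  0.007 ] 11.16 w 0.0659 F [-4.4  0.9 23. ]
```

View pics/c22.png

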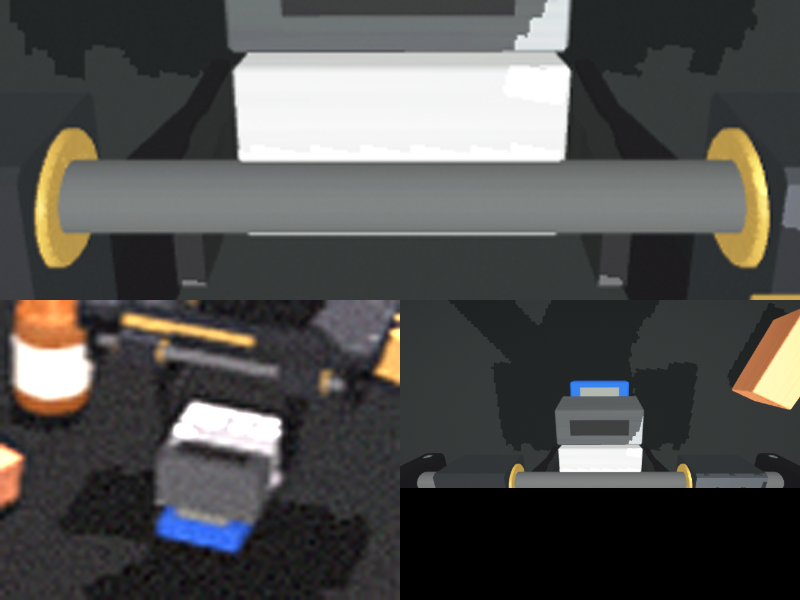

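Contact at the expected height with 23 N down, so it sits on the block. A strip of ~6 px, about 3 mm, remains between the top edges at zoomed rows 52–68. I'll unload and slide toward steel.

>>> arm_command(motion=[1,-2,0,0,0,1,-1,0,0,0,1,0,0,-1,0,1,0,0,-1,0,1,0,0,0,0])

```text
time_s: 22.65
eef_pos: [0.522, -0.0562, 0.007]
tool_rot: [0.449, 0.546, -0.449, 0.547]
ft_force: [0.4, -3.6, 4.7]
gripper_width: 0.066
```

>>> arm_command(motion=[1,0,0,-1,0,1,0,0,0,0])

```text
time_s: 22.85
eef_pos: [0.522, -0.0551, 0.007]
tool_rot: [0.449, 0.545, -0.449, 0.547]
ft_force: [-0.5, -3.2, 5.7]
gripper_width: 0.0658
```

```bash
python3 -c "
from h import *
look('c23')"
```

```text
t 22.85 [ 0.522  -0.0551  0.007 ] 11.16 w 0.0658 F [-0.5 -3.2  5.7]
```

View pics/c23.png

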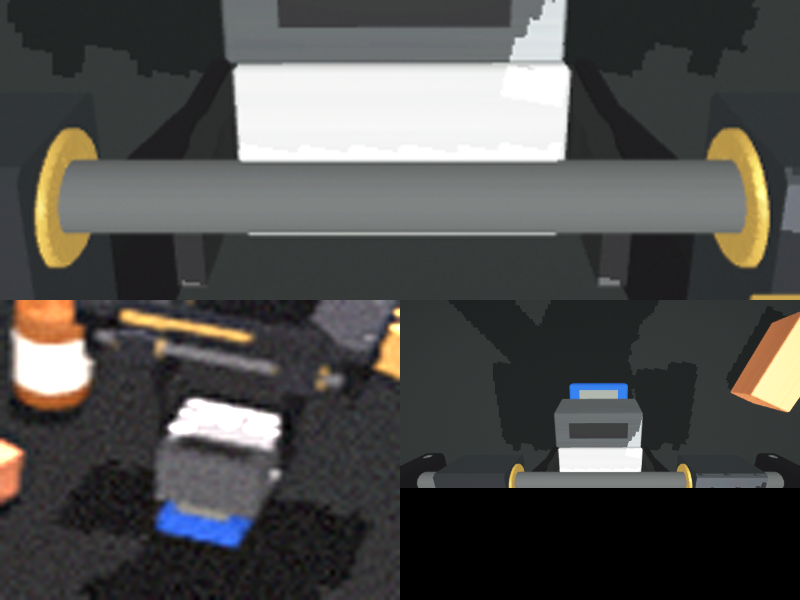

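Nearly closed. The ends show steel centred at 394 and aluminium at 402 (zoomed), so the aluminium is ~1.5 mm too far along the block. I shift it back and finish the push.

>>> arm_command(motion=[1,0,-1,0,0,1,0,-0.8,0,0,1,0,0,-1,0,1,0,0,0,0,1,0,0,0,0])

```text
time_s: 23.45
eef_pos: [0.521, -0.0548, 0.0071]
tool_rot: [0.449, 0.545, -0.449, 0.548]
ft_force: [3.6, -3.2, 4.0]
gripper_width: 0.0656
```

```bash
python3 -c "
from h import *
look('c24')"
```

```text
t 23.45 [ 0.521  -0.0548  0.0071] 11.16 w 0.0656 F [ 3.6 -3.2  4. ]
```

View pics/c24.png

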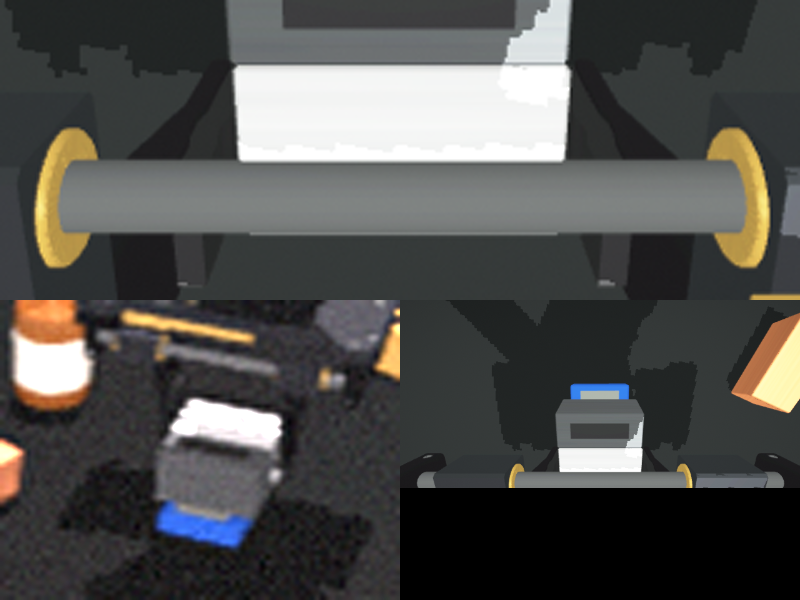

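>>> arm_command(motion=[1,0,-0.8,0,0,1,0,0,-1,0,1,0,0,0,0,1,0,0,0,0])

```text
time_s: 23.95
eef_pos: [0.5203, -0.0542, 0.0071]
tool_rot: [0.45, 0.544, -0.449, 0.548]
ft_force: [3.8, -3.8, 2.6]
gripper_width: 0.0656
```

```bash
python3 -c "
from h import *
look('c25')"
```

```text
t 23.95 [ 0.5203 -0.0542  0.0071] 11.14 w 0.0656 F [ 3.8 -3.8  2.6]
```

View pics/c25.png

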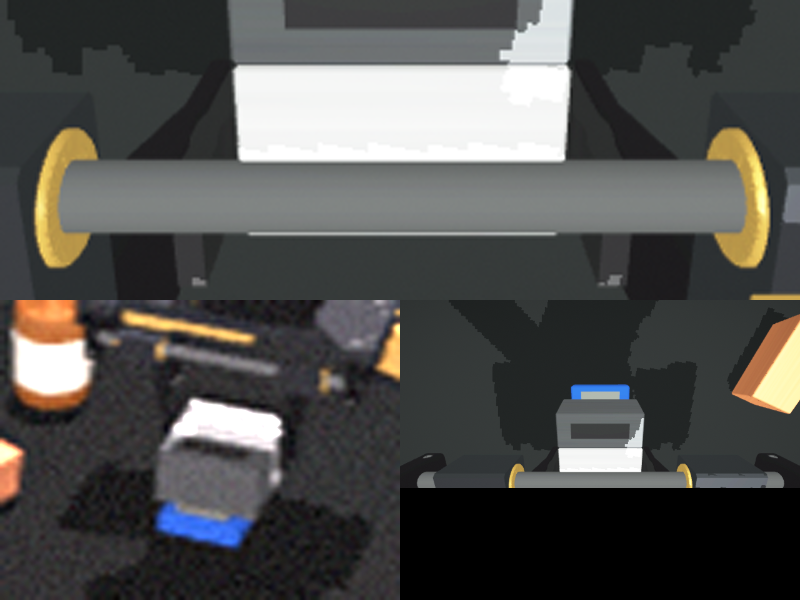

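Ends now match within 1 zoomed px and the seam is closed. Releasing.

>>> arm_command(motion=[-0.3,0,0,0,0,-1,0,0,0,0,-1,0,0,0,0,-1,-30,0,0,0,-1,-50,0,0,0])

```text
time_s: 24.55
eef_pos: [0.5129, -0.0511, 0.0838]
tool_rot: [0.447, 0.551, -0.451, 0.542]
ft_force: [0.3, 0.1, 0.5]
gripper_width: 0.0852
```

>>> arm_command(motion=[-1,-50,0,20,0,-1,-50,0,45,0,-1,0,0,0,0,-1,0,0,0,0])

```text
time_s: 24.95
eef_pos: [0.5267, -0.1036, 0.1702]
tool_rot: [0.449, 0.547, -0.45, 0.545]
ft_force: [0.3, 1.1, -1.3]
gripper_width: 0.0873
```

```bash
python3 -c "
from h import *
f=grab('wrist','w26.png'); go([.4855,-.2654,.06],-8.3)
"
```

```text
t 25.0 pos [ 0.5257 -0.1027  0.169 ] ang 11.12 w 0.0873 F [-0.7  0.  -0.8]
[27.2, -17.7, 38.0, 4.9]
[27.2, -14.4, 39.3, 4.9]
[27.2, -11.0, 40.4, 4.9]
[27.2, -7.6, 41.2, 4.9]
```

View pics/w26.png

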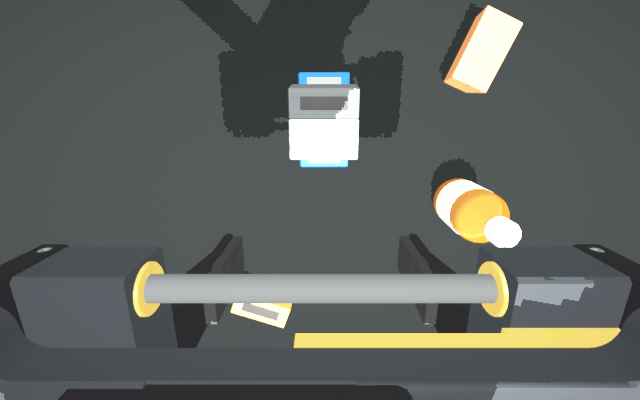

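The lower layer sits evenly on the block at (289–359,84–160), snug and centred. Copper is at (484,50). Measuring both.

```bash
python3 -c "
from h import *
f=grab('wrist'); im=f['frame'].astype(int)
roi=np.zeros(im.shape[:2],bool); roi[100:161,285:365]=1
m=roi&(im.min(2)>205)&((im[...,2]-im[...,0])<12); print('alu',rect(f,m,.049))
print('steelbar',bar(f,(292,90,345,116),.049,50,118,60))
roi[:]=0; roi[:100,430:530]=1
m=roi&(im[...,0]>200)&(im[...,0]-im[...,2]>20)&(im[...,1]>150); print('cu',rect(f,m,.034))
for u,v in [(289,84.5),(358.5,85)]: print(ray(f,u,v,.049).round(4))
"
```

```text
alu (array([ 0.5182, -0.0459]), array([55.3, 66.1]), 11.26)
steelbar [([0.5064, -0.0264], [5.3, 27.0], np.float32(11.09)), ([0.5262, -0.0227], [5.2, 11.9], np.float32(18.88))]
cu (array([0.6498, 0.0495]), array([41.9, 72.3]), 78.28)
[ 0.4783 -0.0118  0.049 ]
[ 5.401e-01 -2.000e-04  4.900e-02]
```

```bash
python3 -c "
from h import *
f=grab('wrist','w27.png'); im=cv2.imread('pics/w27.png')
a=cv2.resize(im[65:175,280:370],(490,600),interpolation=cv2.INTER_CUBIC); b=cv2.resize(im[0:100,440:530],(310,344),interpolation=cv2.INTER_CUBIC)
cv=np.zeros((600,800,3),np.uint8); cv[:,:490]=a; cv[:344,490:]=b; cv2.imwrite('pics/z27.png',cv)
"
```

```text
(no output)
```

View pics/z27.png

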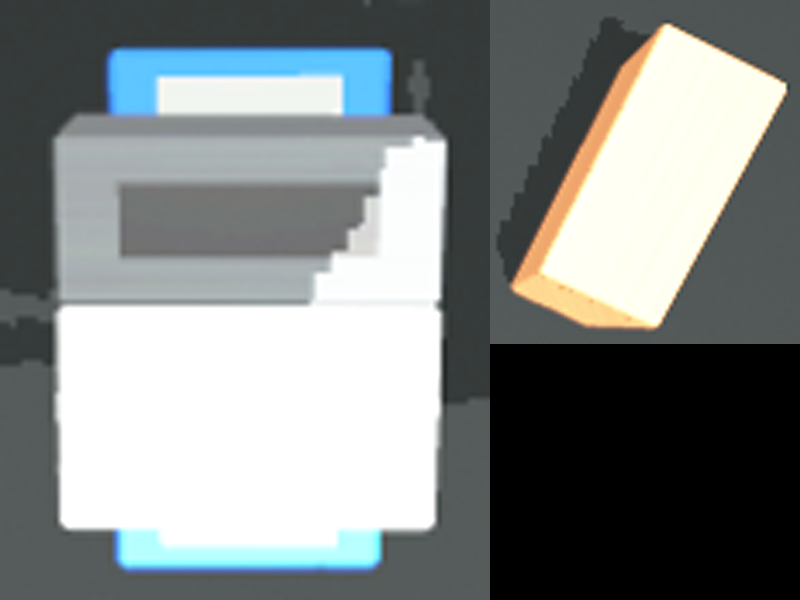

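```bash
python3 -c "
from h import *
f=grab('wrist')
L=[(55,137),(446,137),(437,530),(59,530)]
P=np.array([ray(f,280+x/5.444-.5,65+y/5.4545-.5,.049) for x,y in L]); print('layer',P.round(4).tolist(),P.mean(0).round(4))
d=lambda a,b:(np.linalg.norm(P[a]-P[b])*1e3).round(1)
print(d(0,1),d(1,2),d(2,3),d(3,0)); v=P[1]-P[0]+P[2]-P[3]; print(np.degrees(np.arctan2(v[1],v[0])))
L=[(668,25),(787,88),(658,327),(540,272)]
P=np.array([ray(f,440+(x-490)/3.444-.5,y/3.44-.5,.034) for x,y in L]); print('cu',P.mean(0).round(4)); print(d(0,1),d(1,2),d(2,3),d(3,0)); v=P[0]-P[3]+P[1]-P[2]; print(np.degrees(np.arctan2(v[1],v[0])))
"
```

```text
layer [[0.4793, -0.0156, 0.049], [0.5432, -0.0031, 0.049], [0.5566, -0.0673, 0.049], [0.4909, -0.0803, 0.049]] [ 0.5175 -0.0416  0.049 ]
65.1 65.7 67.0 65.8
11.159735369960627
cu [0.6528 0.0524 0.034 ]
36.3 64.3 37.1 65.1
78.06505347753557
```

The layer's top measures 66 x 66 mm at 11.2°, centred at (0.5175,-0.0416), which is right. Now the brass.

>>> arm_command(motion=[-1,0,-18,38,5,-1,5,-14,39,5,-1,15,-11,40,5,-1,20,-8,20,4.4,-1,0,0,0,0])

```text
time_s: 25.65
eef_pos: [0.4852, -0.2449, 0.1266]
tool_rot: [-0.535, -0.465, 0.536, -0.459]
ft_force: [-0.3, 1.2, 0.2]
gripper_width: 0.0872
```

```bash
python3 -c "
from h import *
f=grab('wrist','w28.png'); print(proj(f,[.4855,-.2654,.034])); go([.4855,-.2654,-.011],-8.3)
"
```

```text
[324.93698122 218.16822857]
t 25.7 pos [ 0.4863 -0.2438  0.1278] ang -8.34 w 0.087 F [ 1.2  0.8 -0.3]
[34.7, 0.6, 5.4, -0.0]
[34.7, 0.6, 5.4, -0.0]
[34.7, 0.6, 5.4, -0.0]
[34.7, 0.6, 5.4, -0.0]
```

View pics/w28.png

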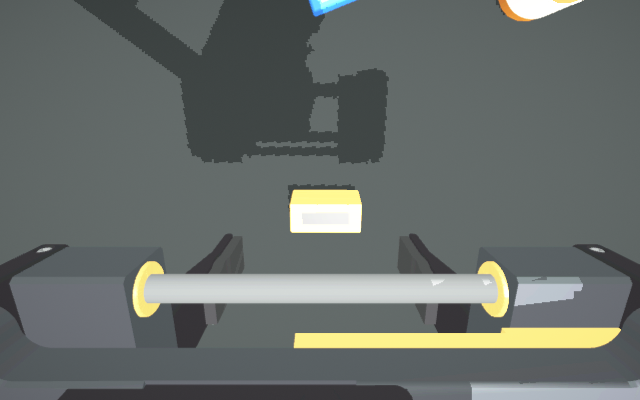

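The brass bar centre is at (326,218), 1 px from my prediction of (325,218), and it is aligned with the jaws. Descending to grip.

>>> arm_command(motion=[-1,40,2,12,0,-1,45,1,10,0,-1,38,0,0,0,-1,14,0,0,0,1,0,0,0,0], squeeze=45)

```text
time_s: 26.2
eef_pos: [0.4873, -0.2645, -0.0084]
tool_rot: [-0.534, -0.465, 0.534, -0.461]
ft_force: [0.1, 0.2, 1.5]
gripper_width: 0.0836
```

>>> arm_command(motion=[1,0,0,0,0,1,0,0,0,0,1,0,0,0,0,1,0,0,0,0])

```text
time_s: 26.6
eef_pos: [0.488, -0.2666, -0.005]
tool_rot: [-0.534, -0.463, 0.535, -0.463]
ft_force: [-1.8, 1.2, 7.2]
gripper_width: 0.0656
```

```bash
python3 -c "
from h import *
look('c29'); go([.4855,-.2654,-.011],-8.3)
"
```

```text
t 26.6 [ 0.488  -0.2666 -0.005 ] -8.21 w 0.0656 F [-1.8  1.2  7.2]
t 26.7 pos [ 0.4879 -0.2666 -0.005 ] ang -8.22 w 0.0653 F [-2.5  1.1  6.7]
[6.0, -2.6, -0.8, 0.1]
```

View pics/c29.png

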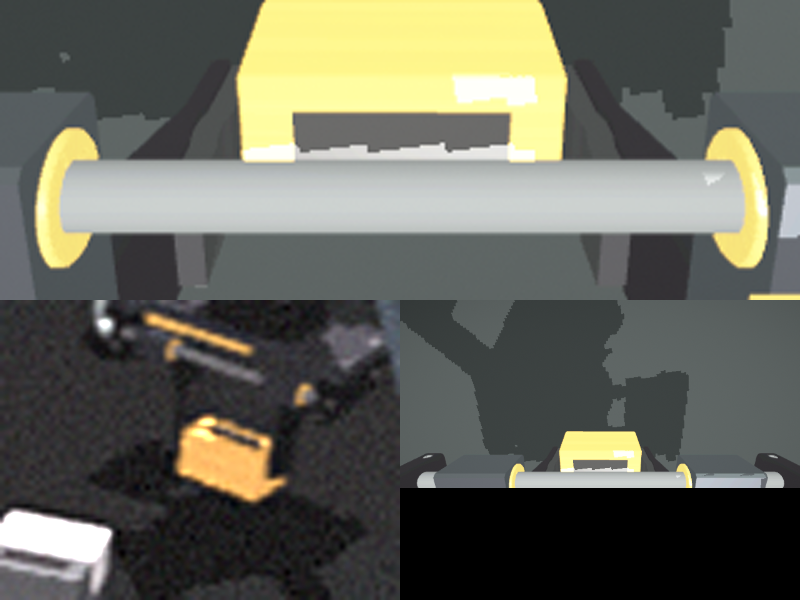

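Brass is gripped at 65.6 mm, upright with its bar visible. I measure its offset in the hand and lift.

```bash
python3 -c "
from h import *
f=grab('wrist'); p,Rm,a,s=pose()
A=ray(f,254.7,240.7,.034);B=ray(f,386.3,240.7,.034); print(np.linalg.norm(A-B).round(4),(Rm.T@((A+B)/2-p)).round(4))
"
```

```text
0.0655 [-0.039  -0.0002 -0.0146]
```

>>> arm_command(motion=[1,-15,0,0,0,1,-30,0,0,0,1,-45,0,0,0,1,-25,0,0,0,1,0,0,0,0])

```text
time_s: 27.25
eef_pos: [0.4909, -0.2688, 0.1121]
tool_rot: [0.535, 0.459, -0.534, 0.466]
ft_force: [1.6, -0.8, -7.2]
gripper_width: 0.0654
```

```bash
python3 -c "
from h import *
go([.533,-.0375,.115],-78.85)
"
```

```text
t 27.25 pos [ 0.4909 -0.2688  0.1121] ang -8.27 w 0.0654 F [ 1.6 -0.8 -7.2]
[-0.3, 0.9, -26.1, 7.8]
[-0.3, -2.6, -26.0, 7.8]
[-0.3, -6.2, -25.4, 7.8]
[-0.3, -9.6, -24.3, 7.8]
[-0.3, -12.8, -22.8, 7.8]
[-0.3, -15.8, -20.8, 7.8]
[-0.3, -18.5, -18.5, 7.8]
[-0.3, -20.8, -15.8, 7.8]
[-0.3, -22.8, -12.8, 7.8]
```

>>> arm_command(motion=[1,0,1,-26,8,1,0,-3,-26,8,1,0,-6,-25,8,1,0,-10,-24,8,1,0,-13,-23,8])

```text
time_s: 27.75
eef_pos: [0.5101, -0.137, 0.1063]
tool_rot: [-0.661, -0.251, 0.662, -0.249]
ft_force: [-0.1, 0.4, -6.1]
gripper_width: 0.0659
```

>>> arm_command(motion=[1,0,-16,-21,8,1,0,-18,-18,8,1,0,-21,-16,8,1,0,-23,-13,6.5,1,0,0,0,0])

```text
time_s: 28.25
eef_pos: [0.5307, -0.0324, 0.1063]
tool_rot: [-0.702, -0.071, 0.705, -0.069]
ft_force: [0.3, -0.3, -7.0]
gripper_width: 0.0658
```

```bash
python3 -c "
from h import *
look('c30'); go([.5334,-.0371,.05],-78.84,3)
"
```

```text
t 28.25 [ 0.5307 -0.0324  0.1063] -78.67 w 0.0658 F [ 0.3 -0.3 -7. ]
t 28.35 pos [ 0.5309 -0.0352  0.1067] ang -78.6 w 0.0661 F [ 0.5  0.1 -6. ]
[18.9, 0.8, -0.7, 0.1]
[18.9, 0.8, -0.7, 0.1]
[18.9, 0.8, -0.7, 0.1]
```

View pics/c30.png

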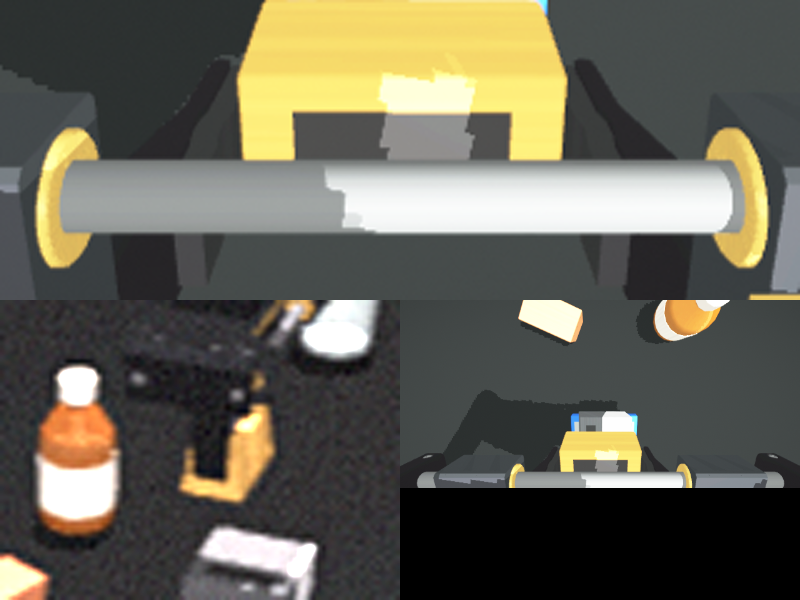

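Brass hangs over the far half, and the layer's far end is visible beyond it at small-view (605,423). Lowering.

>>> arm_command(motion=[1,20,1,-1,0,1,20,1,-1,0,1,12,0,0,0,1,5,0,0,0,1,0,0,0,0])

```text
time_s: 28.85
eef_pos: [0.5338, -0.038, 0.0504]
tool_rot: [-0.703, -0.069, 0.704, -0.069]
ft_force: [-0.2, 0.4, -5.3]
gripper_width: 0.0656
```

```bash
python3 -c "
from h import *
look('c31'); go([.5334,-.0371,.044],-78.84,1)
f=grab('wrist','w31.png')
cv2.imwrite('pics/w31c.png',cv2.resize(cv2.imread('pics/w31.png')[130:260,220:420],None,fx=4,fy=4,interpolation=cv2.INTER_CUBIC))
"
```

```text
t 28.85 [ 0.5338 -0.038   0.0504] -78.79 w 0.0656 F [-0.2  0.4 -5.3]
t 28.95 pos [ 0.5349 -0.038   0.0516] ang -78.77 w 0.0656 F [-0.   0.2 -5.7]
[7.6, -1.2, 1.3, 0.1]
```

View pics/w31c.png

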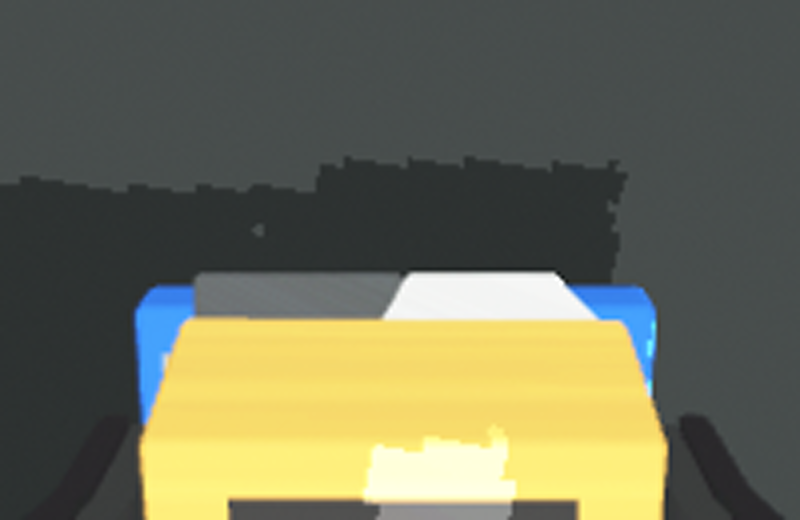

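Brass is 7 mm above the layer, its edges (182–628) centred over the block (135–655). Lowering in small steps.

>>> arm_command(motion=[1,3,-1,1,0,1,2,0,0,0,1,2,0,0,0,1,0,0,0,0])

```text
time_s: 29.4
eef_pos: [0.5331, -0.0367, 0.0441]
tool_rot: [-0.704, -0.069, 0.704, -0.069]
ft_force: [0.8, 0.2, -6.0]
gripper_width: 0.0658
```

>>> arm_command(motion=[1,1,0,0,0,1,0,0,0,0])

```text
time_s: 29.6
eef_pos: [0.5333, -0.0367, 0.044]
tool_rot: [0.704, 0.069, -0.704, 0.069]
ft_force: [-2.2, 0.9, 1.7]
gripper_width: 0.0652
```

```bash
python3 -c "
from h import *
go([.5334,-.0371,.044],-78.84,1)
"
```

```text
t 29.6 pos [ 0.5333 -0.0367  0.044 ] ang -78.76 w 0.0652 F [-2.2  0.9  1.7]
[-0.0, 0.4, -0.0, 0.1]
```

Contact is exactly at the predicted height, at (0.5333,-0.0367). Releasing and backing up to look.

>>> arm_command(motion=[0,0,0,0,0,-0.5,0,0,0,0,-1,0,0,0,0,-1,0,0,0,0,-1,-30,0,0,0])

```text
time_s: 30.1
eef_pos: [0.5312, -0.0365, 0.0707]
tool_rot: [-0.702, -0.07, 0.706, -0.068]
ft_force: [0.5, -0.1, -0.3]
gripper_width: 0.0821
```

>>> arm_command(motion=[-1,-45,0,20,0,-1,-45,0,40,0,-1,-20,0,0,0,-1,0,0,0,0])

```text
time_s: 30.5
eef_pos: [0.4834, -0.0482, 0.1787]
tool_rot: [0.707, 0.068, -0.701, 0.07]
ft_force: [0.9, -0.6, 0.4]
gripper_width: 0.0871
```

```bash
python3 -c "
from h import *
look('c32'); f=grab('wrist','w32.png')
c=[int(x) for x in proj(f,[.52,-.04,.06])]; print(c)
im=cv2.imread('pics/w32.png'); cv2.imwrite('pics/w32c.png',cv2.resize(im[max(c[1]-70,0):max(c[1]-70,0)+130,c[0]-100:c[0]+100],None,fx=4,fy=4,interpolation=cv2.INTER_CUBIC))
"
```

```text
t 30.5 [ 0.4834 -0.0482  0.1787] -78.8 w 0.0871 F [ 0.9 -0.6  0.4]
[320, 150]
```

View pics/w32.png

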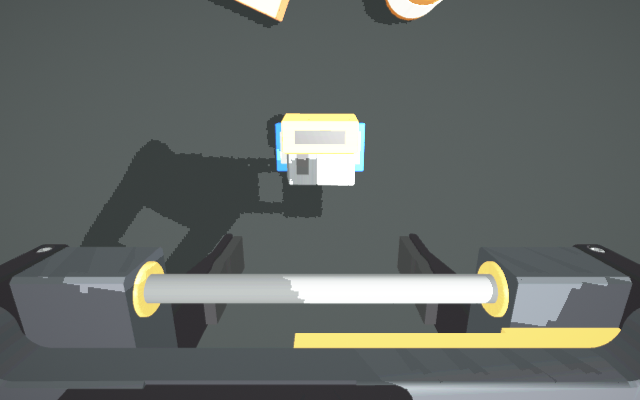

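View pics/w32c.png

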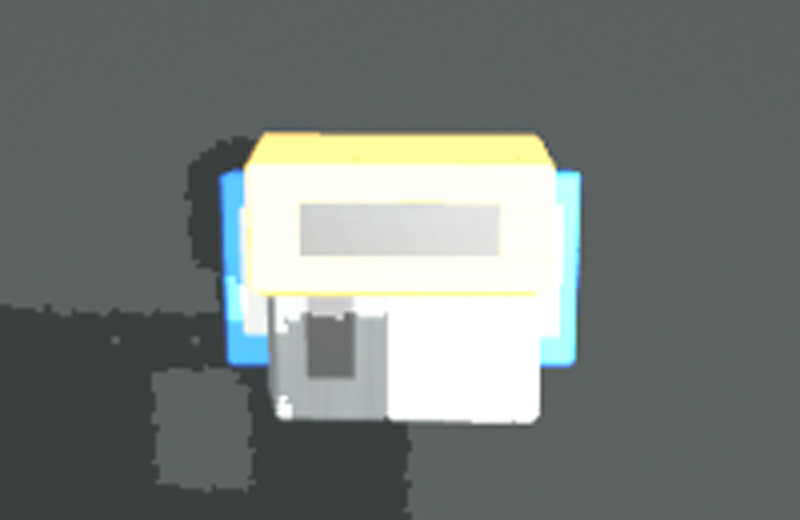

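Brass lies square across the far half with its bar at (320,137) in the full view. The lower layer is unchanged. Measuring brass, then on to copper.

```bash
python3 -c "
from h import *
f=grab('wrist'); print(bar(f,(285,125,355,150),.083,150,235,40)); print(bar(f,(285,125,355,150),.083,150,242,28))
go([.630,.048,.13],-101.9)
"
```

```text
[([0.5338, -0.0355], [10.6, 42.6], np.float32(101.2))]
[([0.5338, -0.0356], [11.0, 43.3], np.float32(101.2))]
t 30.7 pos [ 0.481  -0.0471  0.1745] ang -78.75 w 0.0869 F [ 0.8 -0.4 -0.3]
[11.1, -16.0, -41.2, 5.8]
[11.1, -20.1, -39.3, 5.8]
[11.1, -24.0, -37.1, 5.8]
[11.1, -27.6, -34.5, 5.8]
```

>>> arm_command(motion=[-1,0,-16,-41,6,-1,5,-20,-39,6,-1,15,-24,-37,6,-1,20,-28,-34,5.2,-1,0,0,0,0])

```text
time_s: 31.2
eef_pos: [0.6316, 0.0504, 0.1296]
tool_rot: [-0.702, 0.072, 0.705, 0.073]
ft_force: [-1.3, -0.7, 0.1]
gripper_width: 0.0872
```

```bash
python3 -c "
from h import *
f=grab('wrist','w33.png'); print(proj(f,[.652,.05,.034])); go([.652,.05,-.008],-101.9)
im=cv2.imread('pics/w33.png'); cv2.imwrite('pics/w33c.png',cv2.resize(im[120:250,220:420],None,fx=4,fy=4,interpolation=cv2.INTER_CUBIC))
"
```

```text
[316.69924812 173.39554014]
t 31.25 pos [0.6294 0.0491 0.1309] ang -101.77 w 0.087 F [-1.2 -0.2 -0.3]
[34.7, -1.4, -5.5, 0.0]
[34.7, -1.4, -5.5, 0.0]
[34.7, -1.4, -5.5, 0.0]
[34.7, -1.4, -5.5, 0.0]
```

View pics/w33.png

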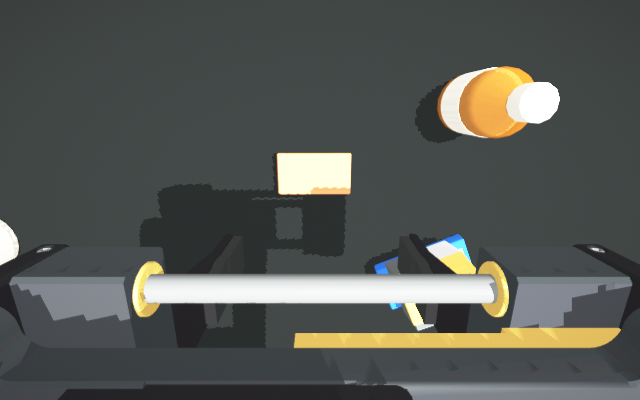

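View pics/w33c.png

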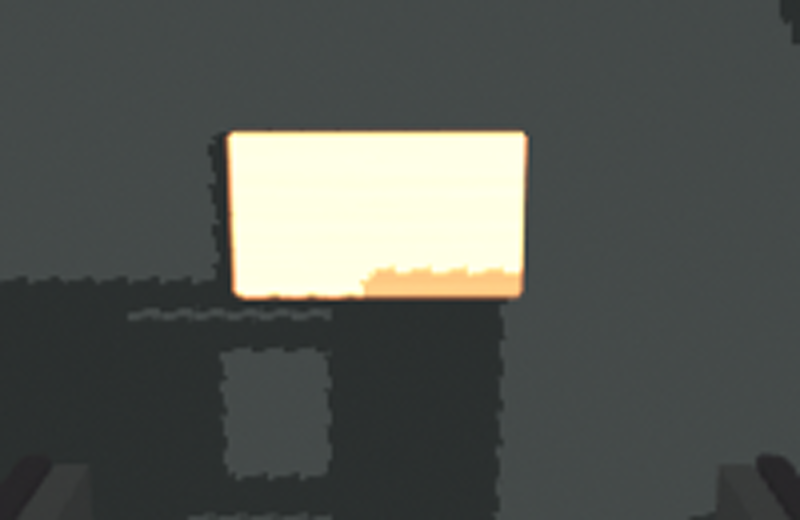

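Copper is square to the jaws at (277–351,153–194), with no bar showing. I check copper's position and the bottle clearance.

```bash
python3 -c "
from h import *
f=grab('wrist'); im=f['frame'].astype(int); m=(im[...,0]>170); m[:140]=0;m[205:]=0;m[:,:260]=0;m[:,370:]=0
r=rect(f,m,.034); print(r); print('cap',ray(f,533,103,.11).round(4))
g=grab('top'); print('cap top',ray(g,363,166,.11).round(4)); 
go([r[0][0],r[0][1],-.008],r[2])
"
```

```text
(array([0.6524, 0.0527]), array([37.5, 66.2]), 78.19)
cap [ 0.6807 -0.0956  0.11  ]
cap top [ 0.6832 -0.0971  0.11  ]
t 31.35 pos [0.6282 0.0475 0.1334] ang -101.88 w 0.0871 F [-0.3  0.   0.2]
[35.4, -2.5, -5.7, -0.0]
[35.4, -2.5, -5.7, -0.0]
[35.4, -2.5, -5.7, -0.0]
[35.4, -2.5, -5.7, -0.0]
```

Copper measures 37.5 x 66.2 mm at (0.6524,0.0527), and the bottle leaves about 30 mm of clearance. Gripping copper.

>>> arm_command(motion=[-1,40,-5,-12,0,-1,45,-5,-11,0,-1,40,0,0,0,-1,14,0,0,0,1,0,0,0,0], squeeze=45)

```text
time_s: 31.85
eef_pos: [0.6514, 0.0517, -0.0051]
tool_rot: [-0.701, 0.074, 0.705, 0.074]
ft_force: [-0.6, -0.5, 0.1]
gripper_width: 0.0842
```

>>> arm_command(motion=[1,0,0,0,0,1,0,0,0,0,1,0,0,0,0,1,0,0,0,0])

```text
time_s: 32.25
eef_pos: [0.6559, 0.0518, -0.0006]
tool_rot: [0.705, -0.074, -0.702, -0.073]
ft_force: [-0.1, -1.4, 6.7]
gripper_width: 0.0658
```

```bash
python3 -c "
from h import *
look('c34'); go([.6524,.0527,-.008],-101.8)
"
```

```text
t 32.25 [ 6.559e-01  5.180e-02 -6.000e-04] -101.94 w 0.0658 F [-0.1 -1.4  6.7]
t 32.35 pos [ 6.559e-01  5.180e-02 -6.000e-04] ang -101.94 w 0.0655 F [ 0.3 -2.1  7.3]
[7.4, -0.2, 3.6, -0.1]
```

View pics/c34.png

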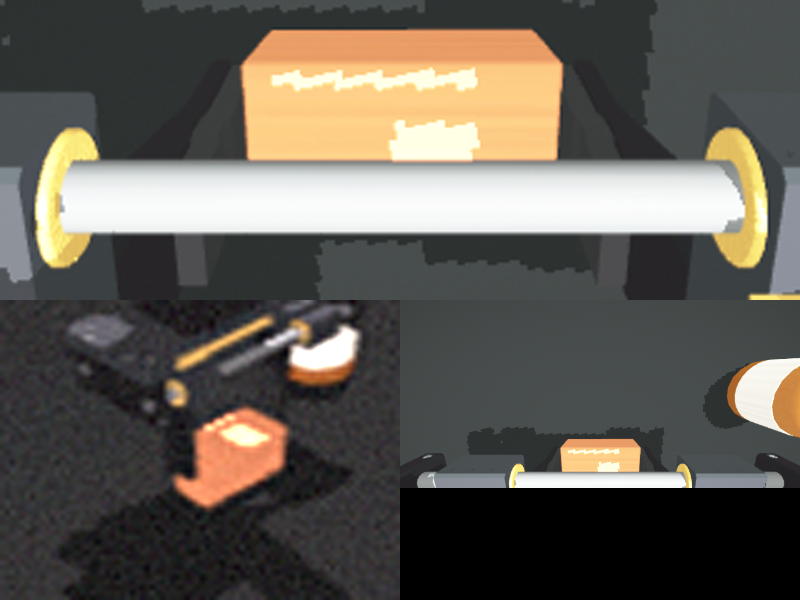

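Copper gripped at 65.8 mm. Measuring its offset in the hand, then lifting.

```bash
python3 -c "
from h import *
f=grab('wrist'); p,Rm,a,s=pose()
A=ray(f,256.3,235.5,.034);B=ray(f,384.3,235.5,.034); print(np.linalg.norm(A-B).round(4),(Rm.T@((A+B)/2-p)).round(4))
"
```

```text
0.0653 [-0.0346 -0.0006 -0.0147]
```

>>> arm_command(motion=[1,-15,0,0,0,1,-30,0,0,0,1,-45,0,0,0,1,-35,0,0,0,1,0,0,0,0])

```text
time_s: 32.9
eef_pos: [0.6582, 0.0524, 0.1278]
tool_rot: [0.708, -0.073, -0.699, -0.074]
ft_force: [2.0, -0.7, -5.8]
gripper_width: 0.0654
```

```bash
python3 -c "
from h import *
go([.499,-.043,.12],-78.8)
"
```

```text
t 32.9 pos [0.6582 0.0524 0.1278] ang -101.94 w 0.0654 F [ 2.  -0.7 -5.8]
[2.0, 31.6, 34.0, -5.8]
[2.0, 28.0, 37.0, -5.8]
[2.0, 24.1, 39.6, -5.8]
[2.0, 20.0, 41.9, -5.8]
```

>>> arm_command(motion=[1,0,31,33,-6,1,0,28,36,-6,1,0,24,38,-6,1,5,20,40,-5.2,1,0,0,0,0])

```text
time_s: 33.4
eef_pos: [0.4904, -0.043, 0.1139]
tool_rot: [-0.698, -0.071, 0.71, -0.067]
ft_force: [-0.8, 0.7, -6.5]
gripper_width: 0.0653
```

>>> arm_command(motion=[1,0,0,0,0])

```text
time_s: 33.5
eef_pos: [0.4987, -0.0433, 0.1154]
tool_rot: [-0.703, -0.069, 0.705, -0.068]
ft_force: [0.8, -0.8, -6.2]
gripper_width: 0.0659
```

```bash
python3 -c "
from h import *
look('c35'); go([.5035,-.0426,.06],-78.8,3)
"
```

```text
t 33.5 [ 0.4987 -0.0433  0.1154] -78.91 w 0.0659 F [ 0.8 -0.8 -6.2]
t 33.6 pos [ 0.5018 -0.0433  0.1162] ang -78.79 w 0.0655 F [ 0.1  0.3 -6.2]
[18.7, -0.1, -0.6, 0.0]
[18.7, -0.1, -0.6, 0.0]
[18.7, -0.1, -0.6, 0.0]
```

View pics/c35.png

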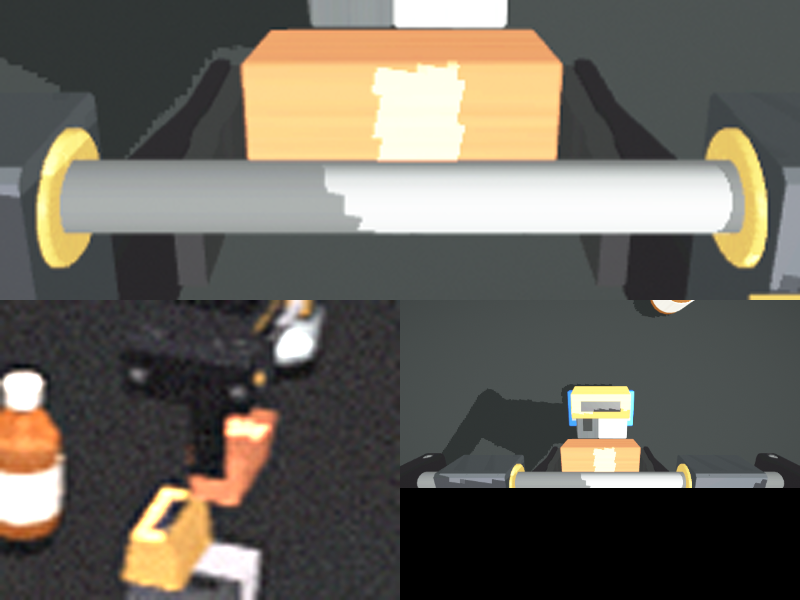

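Copper hangs over the free near half, with brass beyond it at small-view (601,406). Lowering to just above the layer.

>>> arm_command(motion=[1,20,0,0,0,1,20,0,0,0,1,14,0,0,0,1,4,0,0,0,1,0,0,0,0])

```text
time_s: 34.1
eef_pos: [0.5016, -0.0429, 0.058]
tool_rot: [-0.703, -0.07, 0.704, -0.069]
ft_force: [-0.0, 0.9, -5.7]
gripper_width: 0.0657
```

```bash
python3 -c "
from h import *
look('c36'); go([.5035,-.0426,.0484],-78.8,1)
"
```

```text
t 34.1 [ 0.5016 -0.0429  0.058 ] -78.71 w 0.0657 F [-0.   0.9 -5.7]
t 34.2 pos [ 0.5021 -0.0433  0.059 ] ang -78.72 w 0.0655 F [-0.4 -0.7 -5.9]
[10.6, -0.4, -1.5, 0.1]
```

View pics/c36.png

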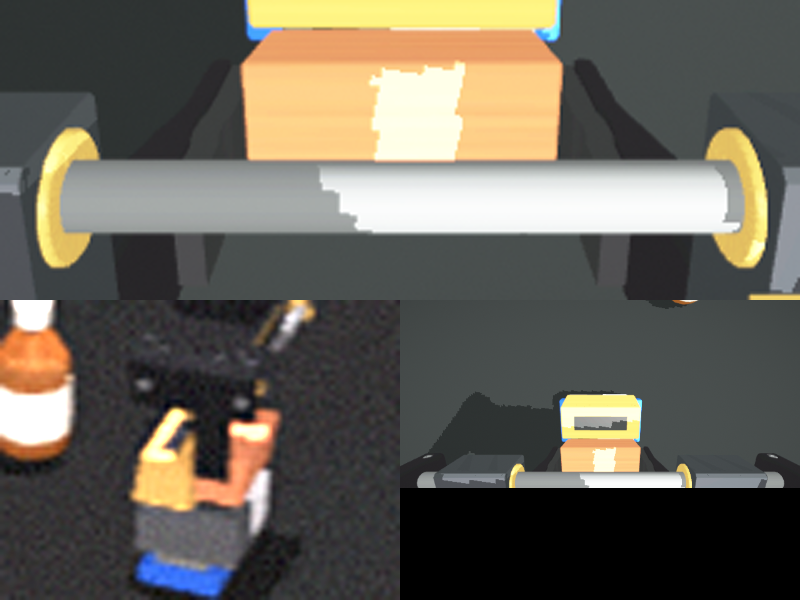

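Brass is centred at 404 and copper at 402 (zoomed), so the ends are even, and there is a clear gap for lowering.

>>> arm_command(motion=[1,4,0.4,0,0,1,3,0,0,0,1,2,0,0,0,1,1,0,0,0,1,0,0,0,0])

```text
time_s: 34.7
eef_pos: [0.5011, -0.0438, 0.0486]
tool_rot: [-0.704, -0.069, 0.704, -0.069]
ft_force: [0.6, 0.6, -6.5]
gripper_width: 0.0657
```

```bash
python3 -c "
from h import *
look('c37'); go([.5035,-.0426,.0484],-78.8,1)
"
```

```text
t 34.7 [ 0.5011 -0.0438  0.0486] -78.77 w 0.0657 F [ 0.6  0.6 -6.5]
t 34.8 pos [ 0.5012 -0.0439  0.0487] ang -78.76 w 0.0652 F [ 0.2  0.4 -5.1]
[0.3, -0.8, -2.5, 0.0]
```

View pics/c37.png

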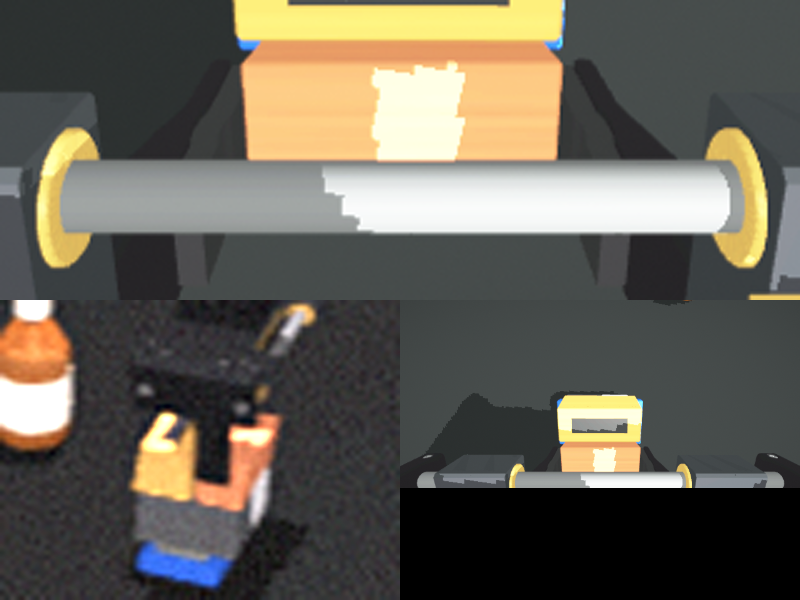

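Just above contact. The gap to brass is 42–65 zoomed rows, about 4.5 mm. I close most of it in the air.

>>> arm_command(motion=[1,0,-0.6,-1,0,1,0,0,-1,0,1,0,0,-1,0,1,0.6,0,0,0,1,0,0,0,0])

```text
time_s: 35.3
eef_pos: [0.5044, -0.0427, 0.0483]
tool_rot: [0.704, 0.069, -0.703, 0.069]
ft_force: [1.0, 0.7, -4.6]
gripper_width: 0.0653
```

```bash
python3 -c "
from h import *
look('c38')
"
```

```text
t 35.3 [ 0.5044 -0.0427  0.0483] -78.76 w 0.0653 F [ 1.   0.7 -4.6]
```

View pics/c38.png

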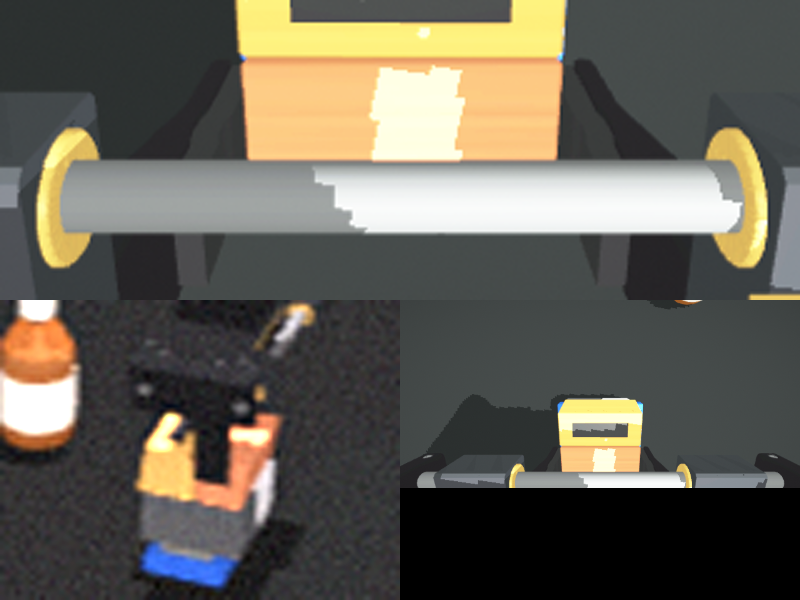

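Ends are even (402 and 402) with a gap of about 1 mm. Settling it and closing the seam.

>>> arm_command(motion=[1,0.4,0,-0.6,0,1,0,0,-0.6,0,1,0,0,0,0,1,0,0,0,0])

```text
time_s: 35.8
eef_pos: [0.5045, -0.0427, 0.0483]
tool_rot: [-0.703, -0.069, 0.704, -0.069]
ft_force: [-3.7, -0.7, 5.3]
gripper_width: 0.0653
```

```bash
python3 -c "
from h import *
look('c39')
"
```

```text
t 35.8 [ 0.5045 -0.0427  0.0483] -78.74 w 0.0653 F [-3.7 -0.7  5.3]
```

View pics/c39.png

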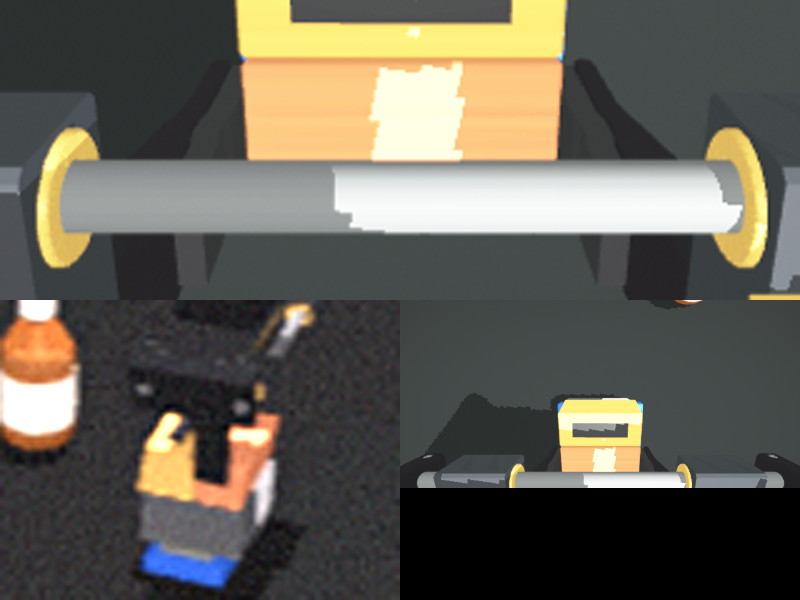

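>>> arm_command(motion=[1,-0.8,0,0,0,1,0,0,-0.6,0,1,0,0,0,0,1,0,0,0,0])

```text
time_s: 36.3
eef_pos: [0.5048, -0.0424, 0.0484]
tool_rot: [-0.703, -0.069, 0.704, -0.069]
ft_force: [-3.7, -2.5, 0.1]
gripper_width: 0.0654
```

>>> arm_command(motion=[1,0,0,-0.6,0,1,0,0,0,0])

```text
time_s: 36.5
eef_pos: [0.5049, -0.0423, 0.0484]
tool_rot: [-0.703, -0.069, 0.705, -0.069]
ft_force: [-4.8, -3.4, 1.8]
gripper_width: 0.0656
```

```bash
python3 -c "
from h import *
look('c40')
"
```

```text
t 36.5 [ 0.5049 -0.0423  0.0484] -78.73 w 0.0656 F [-4.8 -3.4  1.8]
```

View pics/c40.png

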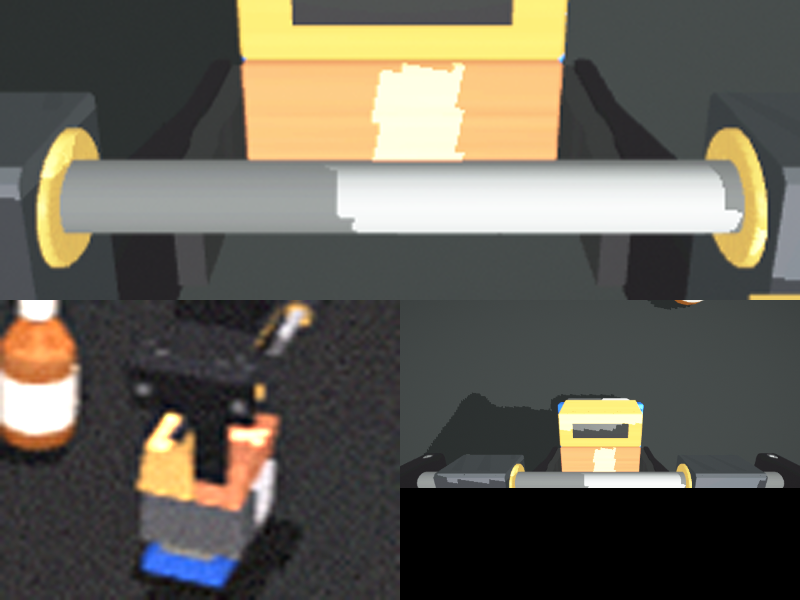

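>>> arm_command(motion=[1,-0.3,0,-0.7,0,1,0,0,0,0,1,0,0,0,0])

```text
time_s: 36.9
eef_pos: [0.5053, -0.0421, 0.0484]
tool_rot: [-0.702, -0.07, 0.705, -0.069]
ft_force: [-5.9, -3.2, 0.2]
gripper_width: 0.0658
```

>>> arm_command(motion=[1,0,0,-0.6,0,1,0,0,0,0,1,0,0,0,0])

```text
time_s: 37.2
eef_pos: [0.5054, -0.042, 0.0484]
tool_rot: [-0.702, -0.07, 0.705, -0.069]
ft_force: [-7.0, -4.6, 1.4]
gripper_width: 0.0656
```

```bash
python3 -c "
from h import *
look('c41')
"
```

```text
t 37.2 [ 0.5054 -0.042   0.0484] -78.71 w 0.0656 F [-7.  -4.6  1.4]
```

View pics/c41.png

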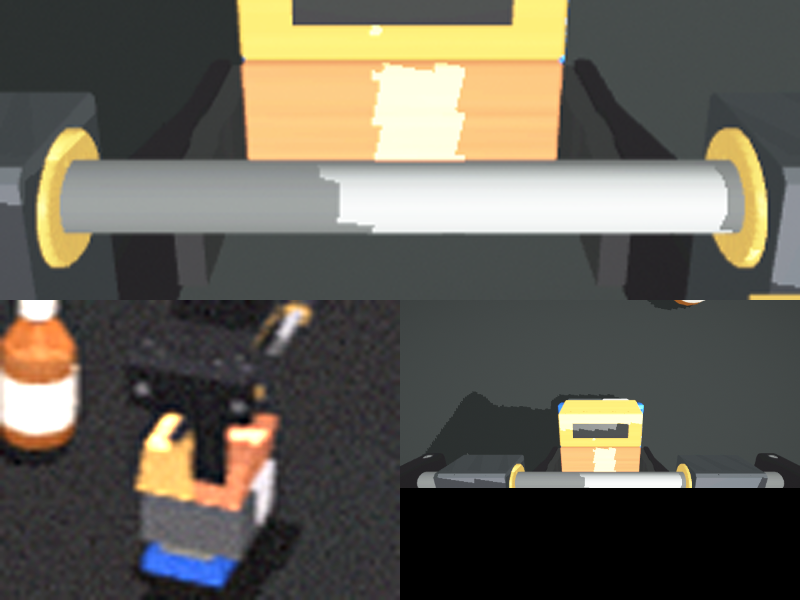

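The push force rises to ~8 N with almost no further motion, so copper is against brass. I relax the push and release.

>>> arm_command(motion=[1,0,0,1,0,1,0,0,0.8,0,0,0,0,0,0,-0.6,0,0,0,0,-1,0,0,0,0])

```text
time_s: 37.8
eef_pos: [0.508, -0.0425, 0.0493]
tool_rot: [0.705, 0.069, -0.702, 0.069]
ft_force: [-0.9, -0.5, -0.2]
gripper_width: 0.0719
```

>>> arm_command(motion=[-1,0,0,0,0,-1,-25,0,0,0,-1,-45,0,10,0,-1,-45,0,40,0,-1,-30,0,30,0])

```text
time_s: 38.3
eef_pos: [0.4347, -0.0569, 0.1884]
tool_rot: [0.705, 0.069, -0.702, 0.07]
ft_force: [-0.5, -0.7, 1.0]
gripper_width: 0.0865
```

>>> arm_command(motion=[-1,0,0,20,0,-1,0,0,0,0,-1,0,0,0,0])

```text
time_s: 38.6
eef_pos: [0.4154, -0.0607, 0.1866]
tool_rot: [0.705, 0.069, -0.703, 0.069]
ft_force: [0.6, 0.5, -0.0]
gripper_width: 0.0876
```

```bash
python3 -c "
from h import *
f=grab('wrist','w42.png'); g=grab('side','s42.png'); t=grab('top','t42.png'); print(pose()[3]['time_s'],pose()[0])
c=[int(x) for x in proj(f,[.52,-.04,.06])]; print(c)
im=cv2.imread('pics/w42.png'); a=cv2.resize(im[max(c[1]-60,0):max(c[1]-60,0)+120,c[0]-60:c[0]+60],(400,400),interpolation=cv2.INTER_CUBIC)
c=[int(x) for x in proj(g,[.52,-.04,.06])]; b=cv2.resize(cv2.imread('pics/s42.png')[c[1]-30:c[1]+30,c[0]-30:c[0]+30],(400,400),interpolation=cv2.INTER_CUBIC)
cv2.imwrite('pics/z42.png',np.hstack([a,b]))
"
```

```text
38.75 [ 0.41561943 -0.06053646  0.18579037]
[320, 74]
```

View pics/z42.png

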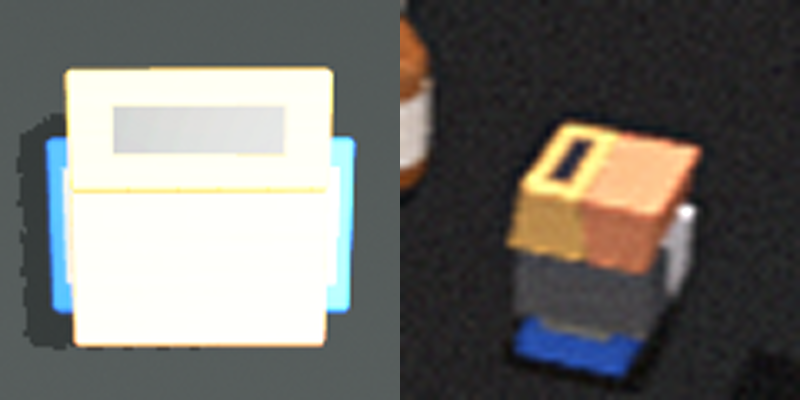

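View pics/t42.png

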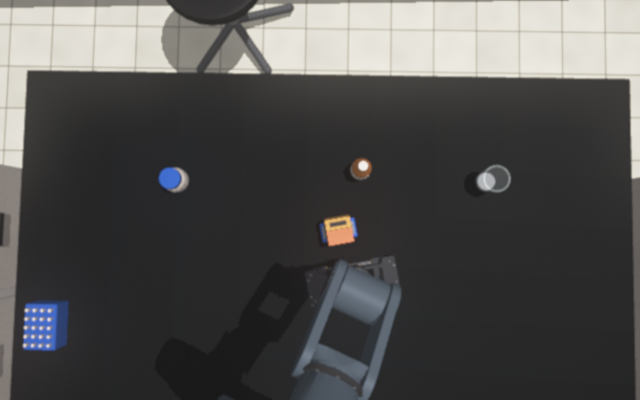

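The wrist crop (left) shows brass and copper square and snug with the seam at row 190. The side crop shows two level layers, and in the top view the bottle, beaker and jar are where they started. One numeric check before handing in.

```bash
python3 -c "
from h import *
f=grab('wrist'); k=400/120
P=[ray(f,260+x/k-.5,14+y/k-.5,.083) for x,y in [(66,68),(333,68),(325,346),(75,346),(70,190),(329,190)]]; P=np.array(P)
d=lambda a,b:(np.linalg.norm(P[a]-P[b])*1e3).round(1)
print('w',d(0,1),d(3,2),'depth',d(0,3),d(1,2),'brass',d(0,4),d(1,5),'centre',P[:4].mean(0).round(4))
v=P[1]-P[0];print(np.degrees(np.arctan2(v[1],v[0]))); v=P[2]-P[3];print(np.degrees(np.arctan2(v[1],v[0])))
im=f['frame'].astype(int); m=(im.max(2)-im.min(2)<40)&(im.max(2)<245)&(im.max(2)>200)
print(bar(f,(285,40,355,68),.083,150,242,40))
"
```

```text
w 65.6 65.8 depth 66.1 66.1 brass 27.9 27.9 centre [ 0.5156 -0.0393  0.083 ]
-78.7614266490014
-78.77475496822952
[([0.5343, -0.0356], [10.9, 43.4], np.float32(101.24))]
```

```bash
python3 -c "
from workcell import robot
print(robot.state()['time_s'], robot.hand_in())"
```

```text
the job is handed in; nothing more can be done
38.8 None
```

The stack is built as asked and handed in at 38.8 s of the 72 s allowed. I rolled the aluminium ingot over in two edge-pivot rolls and nested it beside the steel with ends even. Then I set the brass crosswise on the far half and nested the copper against it.

**Last checks:**
- **Lower layer:** the top measured about 66 × 66 mm before the brass went on.
- **Upper layer:** the top measured 65.6–65.8 mm by 66.1 mm, with the seam closed and the brass and copper parallel to within about 0.1°.
- **Overall:** the side view looked level, the bottle, beaker and jar looked unmoved in the top view, and the gripper was clear of everything.

**What failed or disagreed:**
- **Fingertip position:** the tips measured about 36 mm further back than the description says. My first two closes on the aluminium passed above it without touching it, and I corrected for this afterwards.
- **Second roll of the aluminium:** one try lifted the ingot without turning it. I set it down and regripped nearer the edge.
- **Seating force:** the wrist force reached about 23 N pressing the aluminium onto the block. It stayed below 10 N in the other readings I took.

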